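# Scoop the amber filter with the one-filter spoon

## Task

Move the amber filter from the grey sorting tray to the blue-lined tray without touching either filter with the fingers: take the spoon by its black handle, slide it under the amber filter against the tray's near fence so that the filter sits alone in the pocket, carry it over, and tip it out gently, from low down, so that it lies flat on the blue liner. Leave the green filter where it lies and disturb nothing else, then stand the spoon upright on the bare table and let go.

Things in the scene. Friction and masses are not known exactly. Their poses are not given: they have to be found in the camera images.
- spoon: Steel one-filter spoon, loose, 140 g, standing flat, handle upright. Origin: on the underside, at the centre of the pocket; z up, +x from pocket to handle, open mouth at -x. Floor 3 mm thick, walls 10 mm high, pocket 65 mm wide, its back at x = +32.5 mm; foot reaches x = +63 mm. A filter in it stays while level or tilted back and slides out when the mouth is tipped down 25 degrees or more (35 is ample)
- spoon_lip (a point): Middle of the spoon's straight bevelled lip, on the underside, 43 mm from the spoon's origin towards -x. The lip is 71 mm wide, 1 mm thin here and rises to the 3 mm floor 15 mm further in; the side walls flare to 81 mm outer width near it
- spoon_grip (a point): Middle of the spoon's upright black handle, at x = +49 mm, z = 115 mm in the spoon's frame: grasp here from above across either pair of faces. The handle is 22 x 22 mm, faces square to the spoon's x and y, from z = 75 to 137 mm (button on top to 140 mm)
- amber_filter: Amber (orange-yellow) round filter in a black ring, loose, about 50 g, diameter 60 mm, 12 mm thick, both rims bevelled 4 mm at 45 degrees, lying flat; smooth (friction about 0.2). Origin: centre of its underside
- green_filter: Green filter, same shape and size as the amber one, lying beside it in the sorting tray; it must stay there. Origin: centre of its underside
- sorting_tray: Grey sorting tray, fixed, 140 (x) x 206 (y) mm. Origin: centre of its underside; floor top at z = 4 mm. Fences 18 mm high, 6 mm thick along -x (the robot's side) and along +y and -y (inner faces at y = +-97 mm); open at +x. The two filters lie near the -x fence, about 46 mm either side of the middle, in either order
- near_fence (a point): Middle of the foot of the inner face of the sorting tray's near fence (x = -64 mm, z = 4 mm in the tray's frame). The spoon comes from the open side, mouth to this fence, and pushes the filter against it until the filter rides over the lip into the pocket
- lined_tray: Low square aluminium tray with a blue liner, fixed, 116 x 116 mm outside, walls 4 mm thick and 14 mm high. Origin: centre of its underside; the liner's top is at z = 7 mm. A socket strip with a plug sits on the wall behind: keep the wrist clear of it, for instance by tipping with the spoon turned aside. The white and yellow racks to its right are 176 mm tall
- reagent_bottle: Bystander: brown bottle, 46 x 98 mm. Origin: centre of underside
- timer: Bystander: white wind-up timer, 66 x 66 x 44 mm. Origin: centre of underside
- marker_red: Bystander: red and green marker lying down, 124 mm long. Origin: centre of underside
- cotton_jar: Bystander: white lidded jar, 68 x 90 mm. Origin: centre of underside
- steel_dish: Bystander: small steel dish, 78 x 120 x 26 mm. Origin: centre of underside
- forceps: Bystander: forceps lying down, 132 mm long. Origin: centre of underside
Things that resemble listed ones, but are neither listed nor needed, are in the scene too. Leave any white look-alike of the amber_filter alone.

How it is judged:
On the way, in this order (a step that is already met when the one before it is completed fails the run):
1. the amber filter sits in the spoon's pocket, lifted at least 20 mm above the table (x of amber_filter in the frame of spoon between -0.015 and 0.008 m and y of amber_filter in the frame of spoon between -0.007 and 0.007 m and z of amber_filter in the frame of spoon between 0 and 0.008 m and height (world z) of amber_filter above 0.02 m and height (world z) of spoon above 0.014 m), for 0.2 s.
2. the amber filter lies flat on the blue liner, tipped out of the spoon (x of amber_filter in the frame of lined_tray between -0.03 and 0.03 m and y of amber_filter in the frame of lined_tray between -0.03 and 0.03 m and z of amber_filter in the frame of lined_tray between 0.004 and 0.022 m and angle between the z axis of amber_filter and the z axis of lined_tray, either way round below 0.12 rad and linear speed of amber_filter below 0.03 m/s and contact force between amber_filter and spoon below 0.01 N), for 0.2 s.
At the end, for the whole second after the job is handed in: Amber filter flat (0.12 rad) and still on the blue liner, centre within 30 mm of that tray's middle in x and y; spoon upright (0.08 rad) and still on the bare table, underside within 3 mm of it; green filter within 20 mm of where it lay (x of amber_filter in the frame of lined_tray between -0.03 and 0.03 m and y of amber_filter in the frame of lined_tray between -0.03 and 0.03 m and z of amber_filter in the frame of lined_tray between 0.004 and 0.022 m and angle between the z axis of amber_filter and the z axis of lined_tray, either way round below 0.12 rad and linear speed of each of amber_filter, spoon below 0.03 m/s and angle between spoon's own z axis and vertical below 0.08 rad and height (world z) of spoon between -0.003 and 0.003 m and distance of green_filter from where it was at the start of the episode below 0.02 m); the robot touches nothing.
It fails at once if a filter is touched by the fingers (contact force between the fingers and amber_filter above 0.3 N or contact force between the fingers and green_filter above 0.3 N).
It fails at once if the amber filter is dropped or thrown (faster than 1.2 m/s, a fall of about 7 cm) (linear speed of amber_filter above 1.2 m/s).
It fails at once if the green filter is pushed more than 20 mm from its place (distance of green_filter from where it was at the start of the episode above 0.02 m).
It fails at once if a bystander is moved by more than 30 mm (distance of any of reagent_bottle, timer, marker_red, cotton_jar, steel_dish, forceps from where it was at the start of the episode above 0.03 m).
It also fails if it takes over 56 s, if anything falls off the work surface, if the arm or the gripper's body presses on something with over 40 N, if the wrist force passes 120 N, or if a joint passes its speed limit or range.

## Robot

A 6-joint arm with a two-finger parallel gripper is mounted at the origin on a cart in front of the work surface, level with it; the furniture and walls round the work are solid. World frame = base frame: x ahead of the robot, y to its left, z up, the work surface at z = 0. Lengths are in m, angles in rad, forces in N, time in s.
With the tool pointing down it reaches from about 0.275 to 0.725 m from the base axis. Payload 15.9 kg.
Tool frame: the origin (TCP) lies at the centre of the arm's flange, where the gripper is bolted on; the fingertips stand 173 mm ahead of it and the grasp point (between the pads) lies grip_point_offset ahead of it (grip_point_offset is the distance from the TCP to the grasp point, in m); z points along the fingers, y is the direction in which the jaws open and shut (so a half turn about z gives the same grasp; the last joint's range is limited). The gripper opens to 85 mm and grips with 20 to 120 N. Pads are 22 mm wide; open, the fingers measure 114 mm over their backs; the gripper's body (76 mm by 85 mm) begins 54 mm behind the grasp point. The pads swing forward as they close: fully open they stand 13 mm farther back than shut.
Start: joints at [1.265, 0.213, -0.034, 1.323, 0, 1.571], TCP at [0.151, 0.477, 0.405] pointing down, gripper open.
Joint ranges: [-2.98, 2.98], [-0.74, 1.72], [-1.14, 1.35], [-2.1, 2.04], [-1.57, 1.44], [-3.14, 3.14]. Speed limits (rad/s): [1.89, 1.89, 2.39, 2.57, 3.14, 3.14].

## Interface

Orientations are given as a unit quaternion [w, x, y, z].
In Python, from cell import * gives the robot as it stands.
- The arm moves only by the tool play_rows, never from a script. Its argument "plan" is a list of rows, each an object of numbers: "dx", "dy", "dz": the shift along the world's x, y, z in mm; "twist": the turn about the world's z in rad; "gripper": the opening, from 0 (shut) to 1 (fully open). In form: [{"dx": .., "dy": .., "dz": .., "twist": .., "gripper": ..}, ...]. A call has 1 to 8 rows; each row shifts and turns the commanded pose from where the row before left it; what a row does not reach is not made up. A row lasts 1/8 s, in which the tool goes at most 62.5 mm and 10.7 degrees, less where a joint would pass 70% of its speed; a pose out of reach is approached as far as the arm can. A call is refused whole if a number of a shift passes 62.5 or a number of a turn 0.188, either way. A call with a gripper value outside its range is refused whole. The fingers move at their own pace and stop on an object; the grip force is fixed at half the most. Time passes only in rows, so rows that do not move let the fingers close. It gives the time, the measured TCP pose, the force and the opening at its end, in the units of the state.
- get_state(): the state, without advancing time (a new reading comes with each control period).
- read_camera(name): name is "scene" or "top" or "wrist"; returns the picture (480x640x3 uint8, blue, green, red); there is no depth.
- get_calibration(name): a dict with "fx", "fy", "cx", "cy" (pixels), "k1" (the pictures are not rectified: a ray, as slopes to the right and down, at radius r is drawn at 1 + k1 r^2 times it, then the intrinsics apply), "camera_from_world" (4x4, takes a point from world to camera coordinates). Camera axes: x right, y down, z forward; pixel columns grow to the right and rows downward; lengths in m; the calibration is good to about 2 mm. A picture is of the moment at which its call begins: read the wrist's pose just before it. get_calibration takes no time and is no camera call; for the wrist camera it gives the pose at the moment of the call.
- finish_job(): hands the job in, once; it reports no verdict.
The state is a dict: "time_s": time; "joint_pos": joint angles; "joint_vel": joint speeds; "joint_torque": joint torques, N m; "eef_pos": TCP position; "tool_rot": TCP orientation; "force": force on the tool from outside, world axes, zero at the start; "moment": the same for the moment, N m; "grip_width": finger opening in m.
Only numpy, scipy, OpenCV 4.12 (cv2) and the standard library are available. Lean on these libraries where they do the work, as an engineer would, in place of code of your own. Each camera call takes 0.05 s, during which the arm holds its last target. There are 200 camera calls.

## Working session

There is one attempt and no reset: what is moved stays moved. The work goes in short steps, Python scripts to look and compute and a tool call to move; the robot and the scene stay as the last step left them, time stands still between calls to the robot, and variables do not carry over. Pictures are saved under pics/ and viewed, about 8 in all and at most 12, crops included, and the job is handed in when it is done.

Besides the shell and the picture viewer there is one more tool, called after ">>>" as name(argument=value, ...), one argument or row to a line, values as JSON. play_rows: Moves the arm, as the interface text tells. Its arguments: {"type":"object","properties":{"plan":{"type":"array"}},"required":["plan"]}

```bash
ls; mkdir -p pics; python3 - <<'E'
from cell import *
import cell,cv2
print([n for n in dir(cell) if n[0]!='_'])
s=get_state();print(s)
try: print(grip_point_offset)
except Exception as e: print(e)
for n in('scene','top'):
    cv2.imwrite(f'pics/{n}0.png',read_camera(n)); c=get_calibration(n); print(n,c)
E
```

```text
pics
['PlanningError', 'finish_job', 'get_calibration', 'get_state', 'grip_point_offset', 'read_camera']
{'time_s': 0.0, 'joint_pos': array([ 1.26499060e+00,  2.13358128e-01, -3.50304688e-02,  1.32353216e+00,
        1.75353572e-05,  1.57079716e+00]), 'joint_vel': array([ 0.00073961, -0.00181754,  0.00059405, -0.00012326, -0.00069866,
       -0.00092392]), 'joint_torque': array([ 1.27811832e-03, -6.86154914e+01,  4.87124741e+01,  1.73839502e-02,
       -3.83789666e-05, -2.62511293e-05]), 'eef_pos': array([0.15048409, 0.47666266, 0.40422644]), 'tool_rot': array([-9.42951431e-05,  1.52308155e-01,  9.88332894e-01, -5.54322155e-04]), 'force': array([-0.23634229,  0.26281038, -0.45254914]), 'moment': array([ 0.02383439, -0.00386864, -0.03746385]), 'grip_width': 0.08519752928005346}
0.1547
scene {'fx': 436.5742076418935, 'fy': 436.5742076418935, 'cx': 319.9091123638832, 'cy': 238.79952827170473, 'k1': -0.09733592539308467, 'camera_from_world': array([[-0.71952975, -0.6940776 , -0.02309148,  0.57156932],
       [-0.30723512,  0.34796932, -0.88573356,  0.19209978],
       [ 0.62280295, -0.63021713, -0.46361929,  1.30212299],
       [ 0.        ,  0.        ,  0.        ,  1.        ]])}
top {'fx': 552.1475794955303, 'fy': 552.1475794955303, 'cx': 320.86076844433495, 'cy': 245.36385959426886, 'k1': -0.07130182009669261, 'camera_from_world': array([[-9.95312911e-02, -9.95034198e-01, -6.82975315e-04,
         2.66794939e-01],
       [-9.68647490e-01,  9.70488569e-02, -2.28699714e-01,
         5.62766386e-01],
       [ 2.27630318e-01, -2.21012155e-02, -9.73496777e-01,
         1.38094150e+00],
       [ 0.00000000e+00,  0.00000000e+00,  0.00000000e+00,
         1.00000000e+00]])}
```

View pics/scene0.png

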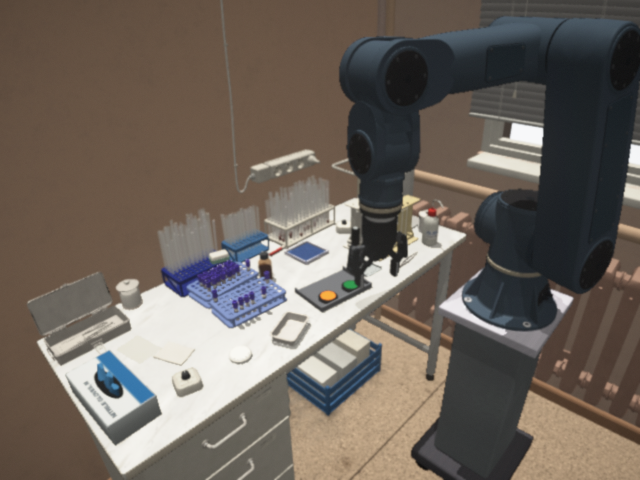

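View pics/top0.png

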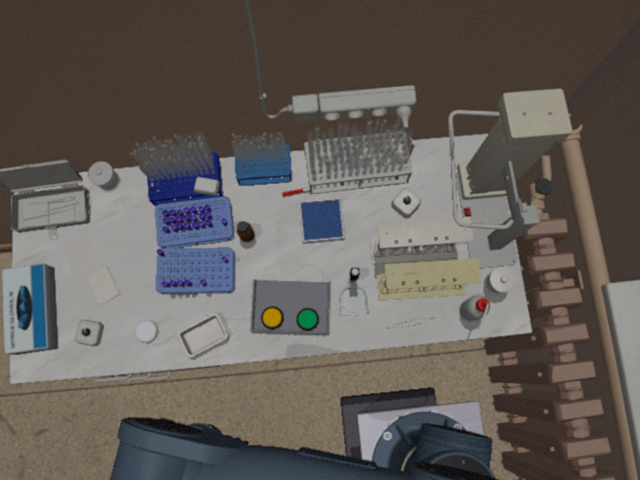

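```bash
cat > h.py <<'E'
from cell import *
import numpy as np,cv2
def ray(c,u,v):
    x=np.array([(u-c['cx'])/c['fx'],(v-c['cy'])/c['fy']]); p=x.copy()
    for _ in range(20): p=x/(1+c['k1']*(p@p))
    M=c['camera_from_world']; R=M[:3,:3]; return -R.T@M[:3,3], R.T@np.array([p[0],p[1],1])
def pt(c,u,v,z):
    o,d=ray(c,u,v); return o+d*(z-o[2])/d[2]
def px(c,P):
    q=c['camera_from_world'][:3]@np.append(P,1); p=q[:2]/q[2]; p=p*(1+c['k1']*(p@p)); return p[0]*c['fx']+c['cx'],p[1]*c['fy']+c['cy']
def blob(im,lo,hi,n=1):
    m=cv2.inRange(cv2.cvtColor(im,cv2.COLOR_BGR2HSV),lo,hi)
    k=cv2.findContours(m,cv2.RETR_EXTERNAL,cv2.CHAIN_APPROX_NONE)[0]
    return sorted(k,key=cv2.contourArea)[::-1][:n]
E
python3 - <<'E'
from h import *
im=cv2.imread('pics/top0.png'); c=get_calibration('top')
for n,lo,hi,z in(('amber',(10,150,120),(30,255,255),.016),('green',(60,120,60),(90,255,255),.016),('blue',(105,130,60),(125,255,160),.007)):
    for k in blob(im,lo,hi,3):
        (u,v),(w,h),a=cv2.minAreaRect(k); print(n,round(u,1),round(v,1),w,h,a,pt(c,u,v,z).round(4))
cr=im[185:345,240:480]; cv2.imwrite('pics/c1.png',cv2.resize(cr,None,fx=3.33,fy=3.33,interpolation=cv2.INTER_CUBIC))
E
```

```text
amber 271.7 317.1 17.441329956054688 17.441329956054688 26.56505012512207 [0.4177 0.3565 0.016 ]
green 307.0 318.5 18.0 19.0 0.0 [0.4049 0.2643 0.016 ]
blue 183.9 178.6 44.921730041503906 74.04366302490234 82.33319854736328 [0.8315 0.5737 0.007 ]
blue 321.3 219.5 34.964717864990234 36.325618743896484 83.9909896850586 [0.673  0.1995 0.007 ]
blue 262.9 169.2 28.070920944213867 53.99433898925781 85.60128784179688 [0.8366 0.3492 0.007 ]
```

View pics/c1.png

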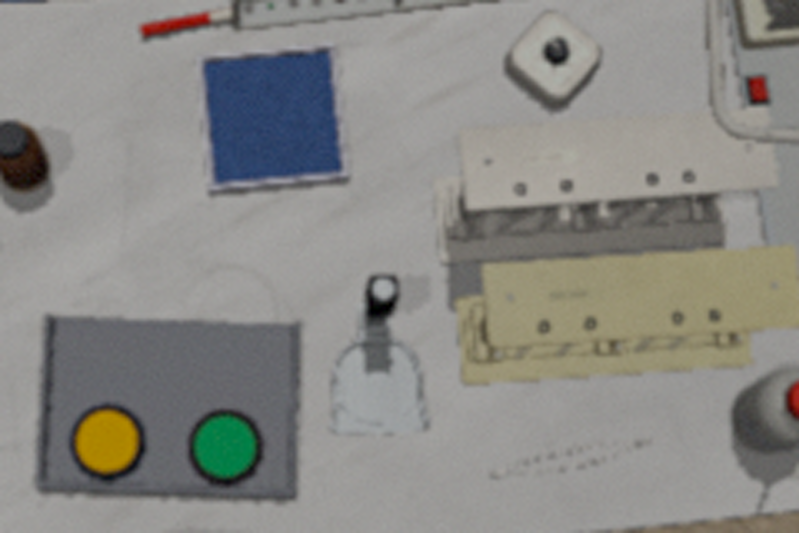

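```bash
python3 - <<'E'
from h import *
c=get_calibration('top'); s=1/3.33
def P(n,u,v,z): p=pt(c,240+u*s,185+v*s,z); print(n,p[:2].round(4)); return p
for a in((204,60),(333,50),(343,176),(212,186)): P('liner',*a,.007)
for a in((38,491),(296,498)): P('fence bottom corner',*a,.0)
P('tray tl',45,316,.02);P('tray tr',300,323,.02)
P('lipL',331,432,.008);P('lipR',427,430,.008);P('button',381,288,.14);P('button.137',381,288,.137)
P('stem/foot back',378,318,.003)
for a in((463,132),(470,208),(485,263),(490,348)): P('rack top',*a,.176)
for a in((438,180),(440,262),(460,380)): P('rack base',*a,.0)
P('bottle top',14,140,.098); P('timer',555,60,.044); P('marker end',143,30,.0)
P('tube rack left bottom',240,25,0)
for q in((310,130),(310,152)): print('tuberack',pt(c,*q,.1)[:2])
for q in((305,100),(415,105),(270,112)): print('socket',[pt(c,*q,z)[:2].round(3) for z in(.1,.2,.3)])
from scipy.spatial.transform import Rotation as R
print(get_calibration('wrist')['camera_from_world'])
E
```

```text
liner [0.7259 0.2503]
liner [0.7239 0.1422]
liner [0.6151 0.1457]
liner [0.6175 0.2536]
fence bottom corner [0.3842 0.4147]
fence bottom corner [0.3585 0.2109]
tray tl [0.5209 0.3966]
tray tr [0.495  0.1939]
lipL [0.4071 0.178 ]
lipR [0.401  0.1017]
button [0.4953 0.1357]
button.137 [0.4959 0.1355]
stem/foot back [0.4955 0.1301]
rack top [0.5981 0.0657]
rack top [0.541  0.0677]
rack top [0.4996 0.062 ]
rack top [0.438  0.0662]
rack base [0.6057 0.0675]
rack base [0.537  0.0742]
rack base [0.4391 0.0698]
bottle top [0.647  0.4023]
timer [ 0.6858 -0.0345]
marker end [0.7596 0.299 ]
tube rack left bottom [0.7559 0.2173]
tuberack [0.8992104  0.20753447]
tuberack [0.83575788 0.21356074]
socket [array([0.99 , 0.213]), array([0.936, 0.215]), array([0.883, 0.217])]
socket [array([ 0.945, -0.085]), array([ 0.895, -0.062]), array([ 0.845, -0.038])]
socket [array([0.963, 0.311]), array([0.912, 0.306]), array([0.861, 0.301])]
[[ 3.00725551e-01  9.53710647e-01 -3.81202865e-04 -4.99472161e-01]
 [ 9.01118889e-01 -2.84011291e-01  3.27600876e-01 -4.27090548e-02]
 [ 3.12328178e-01 -9.88614631e-02 -9.44816131e-01  3.80586216e-01]
 [ 0.00000000e+00  0.00000000e+00  0.00000000e+00  1.00000000e+00]]
```

>>> play_rows(
  plan=[
    {"dx": 43,"dy": -42.5,"dz": 0,"twist": 0.06,"gripper": 0.6},
    {"dx": 43,"dy": -42.5,"dz": 0,"twist": 0.06,"gripper": 0.6},
    {"dx": 43,"dy": -42.5,"dz": 0,"twist": 0.06,"gripper": 0.6},
    {"dx": 43,"dy": -42.5,"dz": 0,"twist": 0.06,"gripper": 0.6},
    {"dx": 43,"dy": -42.5,"dz": 0,"twist": 0,"gripper": 0.6},
    {"dx": 43,"dy": -42.5,"dz": 0,"twist": 0,"gripper": 0.6},
    {"dx": 43,"dy": -42.5,"dz": 0,"twist": 0,"gripper": 0.6},
    {"dx": 43,"dy": -43.5,"dz": 0,"twist": 0,"gripper": 0.6},
  ],
)

```text
time_s: 1.1
eef_pos: [0.4956, 0.134, 0.4045]
tool_rot: [-0.0, 0.033, 0.999, 0.0]
force: [1.1, 1.4, -0.6]
grip_width: 0.0513
```

>>> play_rows(
  plan=[
    {"dx": 0,"dy": 0,"dz": 0,"twist": 0,"gripper": 0.6},
    {"dx": 0,"dy": 0,"dz": 0,"twist": 0,"gripper": 0.6},
  ],
)

```text
time_s: 1.35
eef_pos: [0.4943, 0.1358, 0.4044]
tool_rot: [-0.0, 0.033, 0.999, -0.0]
force: [-0.1, 1.3, -0.4]
grip_width: 0.0512
```

```bash
python3 - <<'E'
from h import *
s=get_state(); print(s['time_s'],s['eef_pos'],s['tool_rot'],s['joint_pos'],s['grip_width'])
c=get_calibration('wrist'); im=read_camera('wrist'); cv2.imwrite('pics/w1.png',im); np.save('pics/w1.npy',c,allow_pickle=True)
for P in((.495,.1355,.14),(.404,.14,0),(.4177,.3565,.016)): print(px(c,P))
E
```

```text
1.35 [0.49432768 0.13576681 0.4043546 ] [-4.78808478e-04  3.32363985e-02  9.99447403e-01 -3.53375388e-05] [ 2.67980156e-01  2.39741038e-01 -1.07753195e-03  1.33091323e+00
  2.16620598e-04  3.34465104e-01] 0.05116281658902509
(np.float64(311.09087426843934), np.float64(249.3193168732939))
(np.float64(309.3068747135647), np.float64(98.02604926001717))
(np.float64(564.9387368744012), np.float64(97.4983265042726))
```

View pics/w1.png

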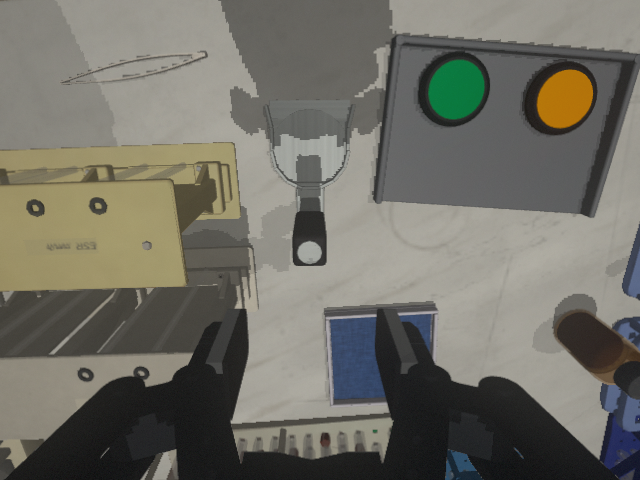

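```bash
python3 - <<'E'
from h import *
c=get_calibration('wrist'); im=cv2.imread('pics/w1.png')
for n,q in dict(button=(310,252,.14),lipL=(355,103,.008),lipR=(267,101,.008),bp=(311,157,.013),
 fenceL=(638,52,.022),fenceR=(394,36,.022),tR=(376,200,.022),tL=(591,215,.022),floorR=(400,50,.004),linTR=(326,318,.007),linTL=(434,312,.007),linBR=(334,404,.007)).items(): print(n,pt(c,*q)[:2].round(4))
for n,lo,hi in(('amber',(10,150,120),(30,255,255)),('green',(60,120,60),(90,255,255))):
    k=blob(im,lo,hi)[0]; (u,v),r,a=cv2.fitEllipse(k); print(n,u,v,pt(c,u,v,.016).round(4))
cv2.imwrite('pics/c2.png',cv2.resize(im[80:280,230:390],None,fx=3,fy=3,interpolation=cv2.INTER_CUBIC))
E
```

```text
button [0.4966 0.1352]
lipL [0.4106 0.1798]
lipR [0.404  0.1037]
bp [0.4536 0.1387]
fenceL [0.3857 0.4081]
fenceR [0.3621 0.2108]
tR [0.4945 0.1948]
tL [0.5212 0.3919]
floorR [0.3707 0.2194]
linTR [0.6205 0.1435]
linTL [0.6209 0.2559]
linBR [0.7318 0.1467]
amber 564.5043334960938 98.44646453857422 [0.418  0.3568 0.016 ]
green 456.01080322265625 89.09902954101562 [0.4049 0.2641 0.016 ]
```

View pics/c2.png

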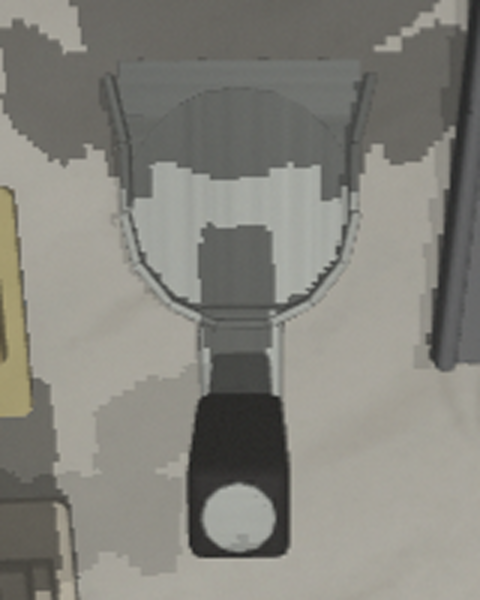

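>>> play_rows(
  plan=[
    {"dx": 2,"dy": -0.5,"dz": -34,"twist": 0,"gripper": 0.6},
    {"dx": 0,"dy": 0,"dz": -40,"twist": 0,"gripper": 0.6},
    {"dx": 0,"dy": 0,"dz": -35,"twist": 0,"gripper": 0.6},
    {"dx": 0,"dy": 0,"dz": -26,"twist": 0,"gripper": 0.6},
    {"dx": 0,"dy": 0,"dz": 0,"twist": 0,"gripper": 0},
    {"dx": 0,"dy": 0,"dz": 0,"twist": 0,"gripper": 0},
    {"dx": 0,"dy": 0,"dz": 0,"twist": 0,"gripper": 0},
    {"dx": 0,"dy": 0,"dz": 0,"twist": 0,"gripper": 0},
  ],
)

```text
time_s: 2.4
eef_pos: [0.4967, 0.1354, 0.2704]
tool_rot: [0.001, 0.033, 0.999, 0.0]
force: [-0.3, -0.4, 2.3]
grip_width: 0.0214
```

>>> play_rows(
  plan=[
    {"dx": 0,"dy": 0,"dz": 25,"twist": 0,"gripper": 0},
    {"dx": 4,"dy": 14,"dz": 20,"twist": 0,"gripper": 0},
    {"dx": 11,"dy": 38,"dz": 0,"twist": -0.016,"gripper": 0},
    {"dx": 14,"dy": 50,"dz": 0,"twist": -0.016,"gripper": 0},
    {"dx": 14,"dy": 50,"dz": 0,"twist": -0.016,"gripper": 0},
    {"dx": 10,"dy": 38,"dz": 0,"twist": -0.015,"gripper": 0},
    {"dx": 4,"dy": 14,"dz": 0,"twist": 0,"gripper": 0},
    {"dx": 0,"dy": 0,"dz": -20,"twist": 0,"gripper": 0},
  ],
)

```text
time_s: 3.4
eef_pos: [0.5541, 0.3408, 0.2956]
tool_rot: [0.001, 0.064, 0.998, 0.001]
force: [0.8, -1.3, -2.0]
grip_width: 0.0215
```

>>> play_rows(
  plan=[
    {"dx": 0,"dy": 0,"dz": 0,"twist": 0,"gripper": 0},
    {"dx": 0,"dy": 0,"dz": 0,"twist": 0,"gripper": 0},
  ],
)

```text
time_s: 3.65
eef_pos: [0.5536, 0.3391, 0.2955]
tool_rot: [0.0, 0.064, 0.998, 0.0]
force: [-0.5, -0.1, -0.0]
grip_width: 0.0217
```

```bash
python3 - <<'E'
from h import *
s=get_state(); print(s['eef_pos'],s['tool_rot'],s['joint_pos'])
c=get_calibration('wrist'); im=read_camera('wrist'); cv2.imwrite('pics/w2.png',im)
for n,lo,hi in(('amber',(10,150,120),(30,255,255)),('green',(60,120,60),(90,255,255))):
    k=blob(im,lo,hi)[0]; (u,v),r,a=cv2.fitEllipse(k); print(n,u,v,r,pt(c,u,v,.016).round(4))
E
```

```text
[0.55360428 0.3391309  0.29550012] [1.91104270e-04 6.44855845e-02 9.97918610e-01 1.45406680e-04] [5.49619610e-01 5.60041189e-01 1.96320395e-01 1.20659558e+00
 1.74181317e-05 6.78680340e-01]
amber 310.11749267578125 22.27373504638672 (55.89586639404297, 89.96493530273438) [0.4268 0.3549 0.016 ]
green 141.89990234375 21.515169143676758 (54.06809997558594, 90.40543365478516) [0.4142 0.2622 0.016 ]
```

View pics/w2.png

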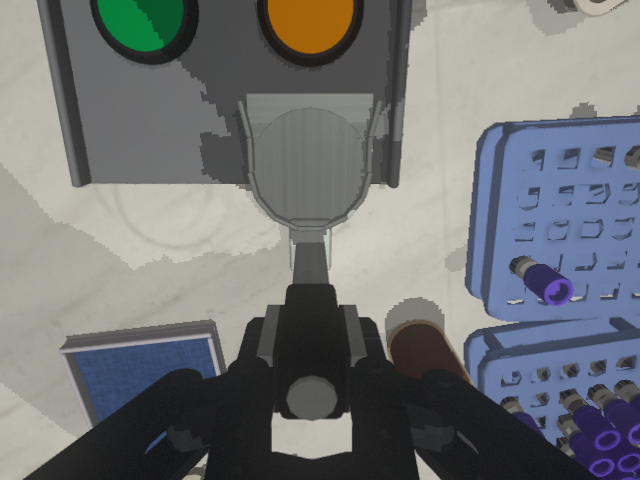

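>>> play_rows(
  plan=[
    {"dx": 0,"dy": 0,"dz": -12,"twist": 0,"gripper": 0},
    {"dx": 0,"dy": 0,"dz": -8,"twist": 0,"gripper": 0},
    {"dx": 0,"dy": 0,"dz": 0,"twist": 0,"gripper": 0},
    {"dx": 0,"dy": 0,"dz": -1,"twist": 0,"gripper": 0},
    {"dx": 0,"dy": 0,"dz": 0,"twist": 0,"gripper": 0},
  ],
)

```text
time_s: 4.32
eef_pos: [0.5536, 0.3391, 0.2739]
tool_rot: [0.0, 0.064, 0.998, -0.0]
force: [-1.0, -2.3, 4.3]
grip_width: 0.0217
```

>>> play_rows(
  plan=[
    {"dx": 0,"dy": 0,"dz": -0.5,"twist": 0,"gripper": 0},
    {"dx": 0,"dy": 0,"dz": 0,"twist": 0,"gripper": 0},
  ],
)

```text
time_s: 4.58
eef_pos: [0.5537, 0.3391, 0.2738]
tool_rot: [0.0, 0.064, 0.998, 0.0]
force: [-0.4, -3.4, 9.7]
grip_width: 0.0213
```

>>> play_rows(
  plan=[
    {"dx": -10,"dy": 1.3,"dz": 0,"twist": 0,"gripper": 0},
    {"dx": -8,"dy": 1,"dz": 0,"twist": 0,"gripper": 0},
    {"dx": -8,"dy": 1,"dz": 0,"twist": 0,"gripper": 0},
    {"dx": -8,"dy": 1.1,"dz": 0,"twist": 0,"gripper": 0},
    {"dx": -8,"dy": 1,"dz": 0,"twist": 0,"gripper": 0},
    {"dx": -8,"dy": 1.1,"dz": 0,"twist": 0,"gripper": 0},
    {"dx": -8,"dy": 1,"dz": 0,"twist": 0,"gripper": 0},
    {"dx": 0,"dy": 0,"dz": 0,"twist": 0,"gripper": 0},
  ],
)

```text
time_s: 5.58
eef_pos: [0.4954, 0.3471, 0.2741]
tool_rot: [0.001, 0.064, 0.998, 0.001]
force: [-0.7, -0.2, 12.2]
grip_width: 0.0212
```

>>> play_rows(
  plan=[
    {"dx": -5,"dy": 0.6,"dz": 0,"twist": 0,"gripper": 0},
    {"dx": -5,"dy": 0.6,"dz": 0,"twist": 0,"gripper": 0},
    {"dx": 0,"dy": 0,"dz": 0,"twist": 0,"gripper": 0},
  ],
)

```text
time_s: 5.95
eef_pos: [0.4856, 0.3483, 0.2741]
tool_rot: [0.001, 0.064, 0.998, 0.001]
force: [1.0, 0.1, 12.4]
grip_width: 0.0213
```

```bash
python3 - <<'E'
from h import *
s=get_state(); print(s['eef_pos'],s['force'])
c=get_calibration('wrist'); im=read_camera('wrist'); t=read_camera('top');ct=get_calibration('top')
cv2.imwrite('pics/t3.png',t);cv2.imwrite('pics/w3.png',im)
m=np.hstack([cv2.resize(im[0:220,150:470],(480,330)),cv2.resize(t[270:350,240:340],(320,256))[:, :] if 0 else cv2.resize(t[275:345,250:330],(320,330))])
cv2.imwrite('pics/c3.png',m)
for z in(.016,.019,.02):
  for n,I,cc in(('wrist',im,c),('top',t,ct)):
    for k in blob(I,(10,150,100),(30,255,255)):
        (u,v),r,a=cv2.fitEllipse(k); p=pt(cc,u,v,z); d=p-s['eef_pos']; a=-.129; print(n,z,u,v,p.round(4),'spoon frame x',(d[0]*np.cos(a)+d[1]*np.sin(a))*1e3+49,'y',(-d[0]*np.sin(a)+d[1]*np.cos(a))*1e3)
E
```

```text
[0.48559568 0.3483032  0.27413704] [ 0.99904996  0.07584482 12.38594994]
wrist 0.016 314.6342468261719 129.3157501220703 [0.4152 0.3595 0.016 ] spoon frame x -22.277676935841384 y 2.07290357474039
wrist 0.019 314.6342468261719 129.3157501220703 [0.415  0.3595 0.019 ] spoon frame x -22.452518549722427 y 2.0417662617095553
wrist 0.02 314.6342468261719 129.3157501220703 [0.4149 0.3595 0.02  ] spoon frame x -22.510799087682756 y 2.0313871573659665
```

View pics/c3.png

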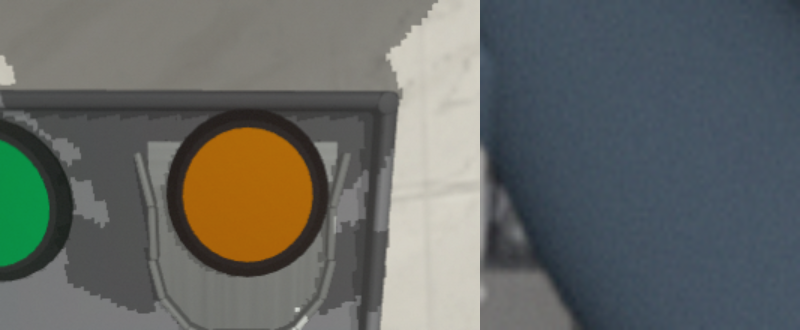

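>>> play_rows(
  plan=[
    {"dx": -4,"dy": 0.5,"dz": 0,"twist": 0,"gripper": 0},
    {"dx": -4,"dy": 0.5,"dz": 0,"twist": 0,"gripper": 0},
    {"dx": -1.5,"dy": 0.2,"dz": 0,"twist": 0,"gripper": 0},
    {"dx": 0,"dy": 0,"dz": 0,"twist": 0,"gripper": 0},
  ],
)

```text
time_s: 6.55
eef_pos: [0.4763, 0.3494, 0.2741]
tool_rot: [0.001, 0.064, 0.998, 0.001]
force: [2.0, -1.4, 11.8]
grip_width: 0.0215
```

>>> play_rows(
  plan=[
    {"dx": -1,"dy": 0.1,"dz": 0,"twist": 0,"gripper": 0},
    {"dx": 0,"dy": 0,"dz": 0,"twist": 0,"gripper": 0},
  ],
)

```text
time_s: 6.8
eef_pos: [0.4755, 0.3495, 0.2741]
tool_rot: [0.001, 0.064, 0.998, 0.001]
force: [3.6, -1.7, 10.6]
grip_width: 0.0212
```

>>> play_rows(
  plan=[
    {"dx": -1,"dy": 0.1,"dz": 0,"twist": 0,"gripper": 0},
    {"dx": 0,"dy": 0,"dz": 0,"twist": 0,"gripper": 0},
  ],
)

```text
time_s: 7.05
eef_pos: [0.4747, 0.3496, 0.2741]
tool_rot: [0.001, 0.064, 0.998, 0.001]
force: [6.8, -1.3, 10.6]
grip_width: 0.0214
```

```bash
cat > chk.py <<'E'
from h import *
import sys
from scipy.spatial.transform import Rotation as R
def chk(zs=(.019,),name=None):
    s=get_state(); q=s['tool_rot']; Y=R.from_quat([q[1],q[2],q[3],q[0]]).as_matrix()[:,1]; a=np.arctan2(-Y[0],Y[1])
    c=get_calibration('wrist'); im=read_camera('wrist')
    if name: cv2.imwrite(name,im)
    k=blob(im,(10,150,100),(30,255,255))[0]; (u,v),r,_=cv2.fitEllipse(k)
    print(s['time_s'],s['eef_pos'].round(4),'yaw',a.round(4),s['force'].round(1),'j',s['joint_pos'].round(2))
    for z in zs:
        d=pt(c,u,v,z)-s['eef_pos']; print('px',round(u),round(v),'spoon x,y mm',(d[0]*np.cos(a)+d[1]*np.sin(a))*1e3+49,(-d[0]*np.sin(a)+d[1]*np.cos(a))*1e3)
if __name__=='__main__': chk(tuple(map(float,sys.argv[2:])),sys.argv[1])
E
python3 chk.py pics/w4.png .019
```

```text
7.05 [0.4747 0.3496 0.2741] yaw -0.129 [ 6.8 -1.3 10.6] j [ 0.64  0.45 -0.04  1.08 -0.    0.76]
px 315 149 spoon x,y mm -11.48832024443086 2.382343374951028
```

>>> play_rows(
  plan=[
    {"dx": 0,"dy": 0,"dz": 3,"twist": 0,"gripper": 0},
    {"dx": 0,"dy": 0,"dz": 6,"twist": 0,"gripper": 0},
    {"dx": 0,"dy": 0,"dz": 10,"twist": 0,"gripper": 0},
    {"dx": 0,"dy": 0,"dz": 12,"twist": 0,"gripper": 0},
    {"dx": 0,"dy": 0,"dz": 12,"twist": 0,"gripper": 0},
    {"dx": 0,"dy": 0,"dz": 7,"twist": 0,"gripper": 0},
    {"dx": 0,"dy": 0,"dz": 0,"twist": 0,"gripper": 0},
    {"dx": 0,"dy": 0,"dz": 0,"twist": 0,"gripper": 0},
  ],
)

```text
time_s: 8.1
eef_pos: [0.4739, 0.3493, 0.3228]
tool_rot: [-0.0, 0.064, 0.998, -0.0]
force: [0.1, -0.6, -0.9]
grip_width: 0.0214
```

```bash
python3 chk.py pics/w5.png .065 .068; python3 -c "
import cv2;a=cv2.imread('pics/w5.png');cv2.imwrite('pics/c5.png',a[40:330,150:480])"
```

```text
8.1 [0.4739 0.3493 0.3228] yaw -0.1288 [ 0.1 -0.6 -0.9] j [0.64 0.42 0.05 1.2  0.   0.76]
px 315 150 spoon x,y mm -11.583535533092302 1.99829651270861
px 315 150 spoon x,y mm -11.900496801154574 1.9677729661616659
```

View pics/c5.png

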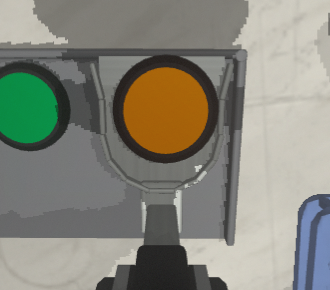

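>>> play_rows(
  plan=[
    {"dx": 2,"dy": -0.3,"dz": -5,"twist": 0,"gripper": 0},
    {"dx": 2,"dy": -0.3,"dz": -12,"twist": 0,"gripper": 0},
    {"dx": 0,"dy": 0,"dz": -14,"twist": 0,"gripper": 0},
    {"dx": 0,"dy": 0,"dz": -10,"twist": 0,"gripper": 0},
    {"dx": 0,"dy": 0,"dz": -4,"twist": 0,"gripper": 0},
    {"dx": 0,"dy": 0,"dz": 0,"twist": 0,"gripper": 0},
    {"dx": -3,"dy": 0.4,"dz": 0,"twist": 0,"gripper": 0},
    {"dx": -3,"dy": 0.4,"dz": 1,"twist": 0,"gripper": 0},
  ],
)

```text
time_s: 9.15
eef_pos: [0.4723, 0.3497, 0.2799]
tool_rot: [0.001, 0.064, 0.998, 0.0]
force: [7.0, -2.0, 1.8]
grip_width: 0.0215
```

>>> play_rows(
  plan=[
    {"dx": -3,"dy": 0.4,"dz": 2,"twist": 0,"gripper": 0},
    {"dx": 0,"dy": 0,"dz": 0,"twist": 0,"gripper": 0},
  ],
)

```text
time_s: 9.4
eef_pos: [0.4693, 0.3501, 0.282]
tool_rot: [0.001, 0.064, 0.998, 0.0]
force: [5.7, -2.4, 1.3]
grip_width: 0.0209
```

>>> play_rows(
  plan=[
    {"dx": -3,"dy": 0.4,"dz": 2,"twist": 0,"gripper": 0},
    {"dx": 0,"dy": 0,"dz": 0,"twist": 0,"gripper": 0},
  ],
)

```text
time_s: 9.65
eef_pos: [0.4664, 0.3505, 0.2838]
tool_rot: [0.001, 0.064, 0.998, 0.0]
force: [6.2, -2.1, 0.8]
grip_width: 0.021
```

>>> play_rows(
  plan=[
    {"dx": -3,"dy": 0.4,"dz": 2,"twist": 0,"gripper": 0},
    {"dx": -3,"dy": 0.4,"dz": 2,"twist": 0,"gripper": 0},
    {"dx": -2,"dy": 0.3,"dz": 1.5,"twist": 0,"gripper": 0},
    {"dx": 0,"dy": 0,"dz": 0,"twist": 0,"gripper": 0},
  ],
)

```text
time_s: 10.15
eef_pos: [0.458, 0.3516, 0.2889]
tool_rot: [0.0, 0.064, 0.998, 0.0]
force: [3.8, 0.0, -0.7]
grip_width: 0.0211
```

```bash
python3 chk.py pics/w6.png .02; python3 -c "
import cv2;a=cv2.imread('pics/w6.png');cv2.imwrite('pics/c6.png',a[40:330,150:480])"
```

```text
10.15 [0.458  0.3516 0.2889] yaw -0.1287 [ 3.8  0.  -0.7] j [ 0.65  0.42 -0.05  1.1   0.    0.78]
px 315 178 spoon x,y mm 5.876185284438591 2.294662063716967
```

View pics/c6.png

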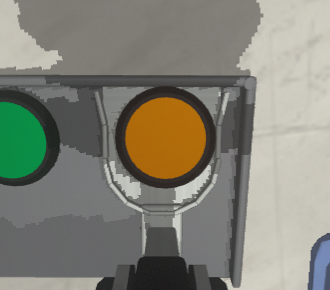

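>>> play_rows(
  plan=[
    {"dx": 1.5,"dy": -0.2,"dz": -2,"twist": 0,"gripper": 0},
    {"dx": 1,"dy": -0.1,"dz": -2,"twist": 0,"gripper": 0},
    {"dx": 1,"dy": -0.1,"dz": -2,"twist": 0,"gripper": 0},
    {"dx": 1,"dy": -0.1,"dz": -2,"twist": 0,"gripper": 0},
    {"dx": 0,"dy": 0,"dz": 0,"twist": 0,"gripper": 0},
  ],
)

```text
time_s: 10.82
eef_pos: [0.4634, 0.351, 0.2818]
tool_rot: [0.001, 0.065, 0.998, 0.001]
force: [5.3, -3.7, 12.2]
grip_width: 0.0214
```

>>> play_rows(
  plan=[
    {"dx": 0,"dy": 0,"dz": 3,"twist": 0,"gripper": 0},
    {"dx": 0,"dy": 0,"dz": 6,"twist": 0,"gripper": 0},
    {"dx": 0,"dy": 0,"dz": 10,"twist": 0,"gripper": 0},
    {"dx": 0,"dy": 0,"dz": 12,"twist": 0,"gripper": 0},
    {"dx": 0,"dy": 0,"dz": 12,"twist": 0,"gripper": 0},
    {"dx": 0,"dy": 0,"dz": 7,"twist": 0,"gripper": 0},
    {"dx": 0,"dy": 0,"dz": 3,"twist": 0,"gripper": 0},
    {"dx": 0,"dy": 0,"dz": 0,"twist": 0,"gripper": 0},
  ],
)

```text
time_s: 11.82
eef_pos: [0.4625, 0.351, 0.3337]
tool_rot: [-0.0, 0.064, 0.998, 0.0]
force: [-0.1, 0.3, -1.5]
grip_width: 0.0214
```

```bash
python3 chk.py pics/w7.png .069 .073; python3 -c "
import cv2;a=cv2.imread('pics/w7.png');cv2.imwrite('pics/c7.png',a[0:330,150:480])"
```

```text
11.825 [0.4625 0.351  0.3337] yaw -0.1288 [-0.1  0.3 -1.5] j [0.65 0.4  0.04 1.21 0.   0.78]
px 314 172 spoon x,y mm 1.5449899661790027 1.7098748633198715
px 314 172 spoon x,y mm 0.910528575230984 1.67542438251543
```

View pics/c7.png

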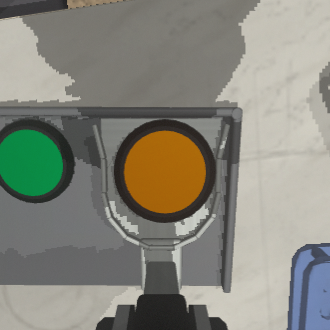

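```bash
python3 - <<'E'
from h import *
s=get_state(); c=get_calibration('wrist'); e=s['eef_pos']; g=e[2]-.155; a=-.129
for ph in range(0,11):
    p=np.radians(ph); out=[]
    for lx,lz in((-92,-115),(-92+43+32.5,-115+10)):
        x=lx*np.cos(p)-lz*np.sin(p); z=lz*np.cos(p)+lx*np.sin(p)
        out.append(np.round(px(c,(e[0]+x*1e-3*np.cos(a),e[1]+x*1e-3*np.sin(a),g+z*1e-3)),1))
    print(ph,*out)
im=cv2.imread('pics/w7.png'); g=cv2.cvtColor(im,cv2.COLOR_BGR2GRAY); print(g[105:135,266].tolist(),g[105:135,340].tolist())
E
```

```text
0 [311.7  90.8] [311.6 224.7]
1 [311.7  94.7] [311.6 227.4]
2 [311.7  98.5] [311.6 230.2]
3 [311.6 102.4] [311.6 233. ]
4 [311.6 106.2] [311.6 235.9]
5 [311.6 110. ] [311.6 238.7]
6 [311.6 113.8] [311.6 241.5]
7 [311.6 117.5] [311.6 244.3]
8 [311.6 121.3] [311.6 247.1]
9 [311.6 125. ] [311.6 249.9]
10 [311.6 128.7] [311.6 252.8]
[117, 118, 75, 69, 76, 80, 76, 74, 71, 68, 61, 58, 62, 93, 126, 130, 131, 130, 127, 127, 128, 130, 131, 129, 128, 127, 126, 126, 128, 127] [125, 127, 85, 73, 77, 83, 81, 78, 73, 70, 64, 60, 63, 102, 134, 138, 136, 138, 136, 137, 138, 78, 43, 42, 39, 38, 40, 39, 39, 46]
```

>>> play_rows(
  plan=[
    {"dx": 2,"dy": -1.5,"dz": 0,"twist": 0.06,"gripper": 0},
    {"dx": 4,"dy": -3,"dz": 0,"twist": 0.1,"gripper": 0},
    {"dx": 6,"dy": -4.5,"dz": 0,"twist": 0.13,"gripper": 0},
    {"dx": 8,"dy": -6,"dz": 0,"twist": 0.13,"gripper": 0},
    {"dx": 8,"dy": -6,"dz": 0,"twist": 0.13,"gripper": 0},
    {"dx": 8,"dy": -6,"dz": 0,"twist": 0.13,"gripper": 0},
    {"dx": 8,"dy": -6,"dz": 0,"twist": 0.13,"gripper": 0},
    {"dx": 8,"dy": -6,"dz": 0,"twist": 0.13,"gripper": 0},
  ],
)

```text
time_s: 12.88
eef_pos: [0.5147, 0.3117, 0.3332]
tool_rot: [-0.0, -0.397, 0.918, -0.0]
force: [0.1, -0.1, -2.0]
grip_width: 0.0216
```

>>> play_rows(
  plan=[
    {"dx": 8,"dy": -6,"dz": 0,"twist": 0.13,"gripper": 0},
    {"dx": 8,"dy": -6,"dz": 0,"twist": 0.13,"gripper": 0},
    {"dx": 8,"dy": -6,"dz": 0,"twist": 0.13,"gripper": 0},
    {"dx": 8,"dy": -6,"dz": 0,"twist": 0.13,"gripper": 0},
    {"dx": 8,"dy": -6,"dz": 0,"twist": 0.13,"gripper": 0},
    {"dx": 8,"dy": -6,"dz": 0,"twist": 0.13,"gripper": 0},
    {"dx": 8,"dy": -6,"dz": 0,"twist": 0.13,"gripper": 0},
    {"dx": 8,"dy": -6,"dz": 0,"twist": 0.13,"gripper": 0},
  ],
)

```text
time_s: 13.88
eef_pos: [0.5787, 0.2637, 0.3331]
tool_rot: [0.0, 0.8, -0.6, -0.0]
force: [-0.1, 0.5, -1.7]
grip_width: 0.0208
```

>>> play_rows(
  plan=[
    {"dx": 8,"dy": -6,"dz": 0,"twist": 0.13,"gripper": 0},
    {"dx": 8,"dy": -6,"dz": 0,"twist": 0.13,"gripper": 0},
    {"dx": 7,"dy": -6,"dz": 0,"twist": 0.1,"gripper": 0},
    {"dx": 5,"dy": -4,"dz": 0,"twist": 0.08,"gripper": 0},
    {"dx": 4,"dy": -3,"dz": 0,"twist": 0.065,"gripper": 0},
    {"dx": 2,"dy": -2,"dz": 0,"twist": 0,"gripper": 0},
    {"dx": 0,"dy": 0,"dz": 0,"twist": 0,"gripper": 0},
  ],
)

```text
time_s: 14.75
eef_pos: [0.6125, 0.2369, 0.3334]
tool_rot: [0.0, 0.924, -0.383, -0.0]
force: [0.1, 0.7, -1.6]
grip_width: 0.0215
```

```bash
python3 chk.py pics/w8.png .069; python3 - <<'E'
from h import *
c=get_calibration('wrist'); im=cv2.imread('pics/w8.png')
for k in blob(im,(100,120,40),(128,255,255),3): print(cv2.contourArea(k),cv2.boundingRect(k))
for P in((.674,.199,.007),(.62,.145,.014),(.728,.145,.014),(.728,.253,.014),(.62,.253,.014)): print(np.round(px(c,P)))
E
```

```text
14.75 [0.6125 0.2369 0.3334] yaw 2.3545 [ 0.1  0.7 -1.6] j [ 0.37  0.56  0.3   1.31 -0.   -1.99]
px 314 171 spoon x,y mm 1.2834248535971398 2.0590864853015125
7677.5 (0, 0, 83, 190)
4733.5 (220, 14, 114, 113)
936.0 (0, 380, 44, 67)
[288. 126.]
[397. 126.]
[285.   1.]
[178. 126.]
[289. 231.]
```

View pics/w8.png

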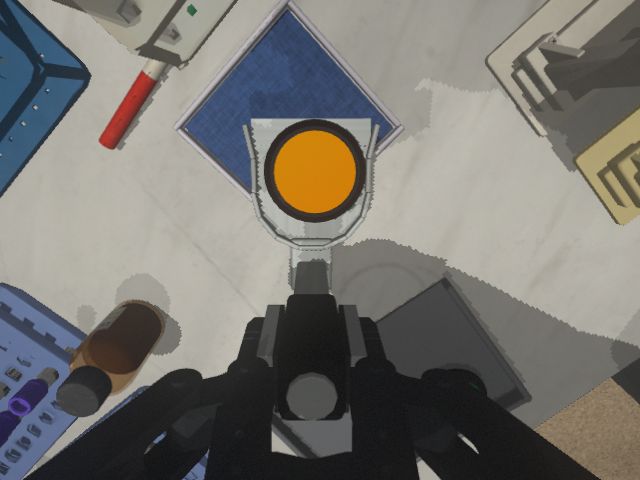

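>>> play_rows(
  plan=[
    {"dx": 0,"dy": 0,"dz": -4,"twist": 0,"gripper": 0},
    {"dx": 0,"dy": 0,"dz": -8,"twist": 0,"gripper": 0},
    {"dx": 0,"dy": 0,"dz": -10,"twist": 0,"gripper": 0},
    {"dx": 0,"dy": 0,"dz": -10,"twist": 0,"gripper": 0},
    {"dx": 0,"dy": 0,"dz": -7,"twist": 0,"gripper": 0},
    {"dx": 0,"dy": 0,"dz": -3,"twist": 0,"gripper": 0},
    {"dx": 0,"dy": 0,"dz": 0,"twist": 0,"gripper": 0},
  ],
)

```text
time_s: 15.68
eef_pos: [0.6125, 0.237, 0.2916]
tool_rot: [0.0, 0.924, -0.383, -0.0]
force: [1.0, -0.4, -1.7]
grip_width: 0.0215
```

>>> play_rows(
  plan=[
    {"dx": 0,"dy": 0,"dz": -1.5,"twist": 0,"gripper": 0},
    {"dx": 0,"dy": 0,"dz": 0,"twist": 0,"gripper": 0},
  ],
)

```text
time_s: 15.92
eef_pos: [0.6126, 0.237, 0.2903]
tool_rot: [-0.0, 0.924, -0.383, 0.0]
force: [0.0, -0.4, -1.0]
grip_width: 0.0212
```

>>> play_rows(
  plan=[
    {"dx": 0,"dy": 0,"dz": -1.5,"twist": 0,"gripper": 0},
    {"dx": 0,"dy": 0,"dz": 0,"twist": 0,"gripper": 0},
  ],
)

```text
time_s: 16.18
eef_pos: [0.6126, 0.237, 0.2888]
tool_rot: [-0.0, 0.924, -0.383, 0.0]
force: [-0.9, 0.2, -0.7]
grip_width: 0.0212
```

>>> play_rows(
  plan=[
    {"dx": 0,"dy": 0,"dz": -1,"twist": 0,"gripper": 0},
    {"dx": 0,"dy": 0,"dz": 0,"twist": 0,"gripper": 0},
  ],
)

```text
time_s: 16.42
eef_pos: [0.6126, 0.2371, 0.2884]
tool_rot: [-0.0, 0.924, -0.383, 0.0]
force: [-1.2, 0.9, 6.4]
grip_width: 0.0213
```

>>> play_rows(
  plan=[
    {"dx": 2,"dy": -2,"dz": 0,"twist": 0,"gripper": 0},
    {"dx": 3,"dy": -3,"dz": 0,"twist": 0,"gripper": 0},
    {"dx": 3,"dy": -3,"dz": 0,"twist": 0,"gripper": 0},
    {"dx": 0,"dy": 0,"dz": 0,"twist": 0,"gripper": 0},
  ],
)

```text
time_s: 16.92
eef_pos: [0.6208, 0.2286, 0.2875]
tool_rot: [0.0, 0.924, -0.383, 0.0]
force: [0.3, -0.6, 0.3]
grip_width: 0.0215
```

>>> play_rows(
  plan=[
    {"dx": 2,"dy": -2,"dz": 0,"twist": 0,"gripper": 0},
    {"dx": 2,"dy": -2,"dz": 0,"twist": 0,"gripper": 0},
    {"dx": 0,"dy": 0,"dz": 0,"twist": 0,"gripper": 0},
  ],
)

```text
time_s: 17.3
eef_pos: [0.6246, 0.2248, 0.2874]
tool_rot: [0.0, 0.924, -0.383, -0.0]
force: [0.6, 0.3, -2.2]
grip_width: 0.0214
```

>>> play_rows(
  plan=[
    {"dx": 2,"dy": -2,"dz": 0,"twist": 0,"gripper": 0},
    {"dx": 0,"dy": 0,"dz": 0,"twist": 0,"gripper": 0},
  ],
)

```text
time_s: 17.55
eef_pos: [0.6266, 0.2232, 0.2876]
tool_rot: [-0.0, 0.924, -0.383, -0.0]
force: [0.2, 3.5, -3.1]
grip_width: 0.0213
```

>>> play_rows(
  plan=[
    {"dx": 2,"dy": -2,"dz": 0,"twist": 0,"gripper": 0},
    {"dx": 0,"dy": 0,"dz": 0,"twist": 0,"gripper": 0},
  ],
)

```text
time_s: 17.8
eef_pos: [0.6286, 0.2214, 0.2879]
tool_rot: [-0.001, 0.924, -0.383, -0.0]
force: [-0.8, 5.3, -0.6]
grip_width: 0.0214
```

>>> play_rows(
  plan=[
    {"dx": 2,"dy": -2,"dz": 0,"twist": 0,"gripper": 0},
    {"dx": 0,"dy": 0,"dz": 0,"twist": 0,"gripper": 0},
  ],
)

```text
time_s: 18.05
eef_pos: [0.6306, 0.2197, 0.2883]
tool_rot: [-0.001, 0.924, -0.382, -0.0]
force: [-2.3, 8.5, 1.8]
grip_width: 0.0214
```

>>> play_rows(
  plan=[
    {"dx": 1.4,"dy": -1.4,"dz": 2.5,"twist": 0,"gripper": 0},
    {"dx": 2.8,"dy": -2.8,"dz": 2.3,"twist": 0,"gripper": 0},
    {"dx": 2.8,"dy": -2.8,"dz": 2.2,"twist": 0,"gripper": 0},
    {"dx": 0,"dy": 0,"dz": 0,"twist": 0,"gripper": 0},
  ],
)

```text
time_s: 18.55
eef_pos: [0.6377, 0.2123, 0.2948]
tool_rot: [-0.001, 0.924, -0.383, -0.0]
force: [0.2, 5.5, -2.7]
grip_width: 0.0214
```

>>> play_rows(
  plan=[
    {"dx": 2.8,"dy": -2.8,"dz": 1.9,"twist": 0,"gripper": 0},
    {"dx": 2.8,"dy": -2.8,"dz": 1.8,"twist": 0,"gripper": 0},
    {"dx": 0,"dy": 0,"dz": 0,"twist": 0,"gripper": 0},
  ],
)

```text
time_s: 18.92
eef_pos: [0.6432, 0.2067, 0.2984]
tool_rot: [-0.001, 0.924, -0.383, -0.0]
force: [-1.5, 6.3, -2.2]
grip_width: 0.0214
```

```bash
python3 chk.py pics/w9.png .03
```

```text
18.925 [0.6432 0.2067 0.2984] yaw 2.3564 [-1.5  6.3 -2.2] j [ 0.31  0.62  0.3   1.25  0.   -2.05]
px 312 199 spoon x,y mm 19.030253745214566 0.4286503103330588
```

>>> play_rows(
  plan=[
    {"dx": 2.8,"dy": -2.8,"dz": 2,"twist": 0,"gripper": 0},
    {"dx": 2.8,"dy": -2.8,"dz": 2,"twist": 0,"gripper": 0},
    {"dx": 2.8,"dy": -2.8,"dz": 1.5,"twist": 0,"gripper": 0},
    {"dx": 2.8,"dy": -2.8,"dz": 1.4,"twist": 0,"gripper": 0},
    {"dx": 2.8,"dy": -2.8,"dz": 1.2,"twist": 0,"gripper": 0},
    {"dx": 0,"dy": 0,"dz": 0,"twist": 0,"gripper": 0},
  ],
)

```text
time_s: 19.73
eef_pos: [0.6573, 0.1926, 0.3065]
tool_rot: [-0.0, 0.924, -0.383, -0.0]
force: [-0.8, 5.2, -2.0]
grip_width: 0.0213
```

```bash
python3 chk.py pics/w10.png .02
```

```text
19.725 [0.6573 0.1926 0.3065] yaw 2.3563 [-0.8  5.2 -2. ] j [ 0.28  0.64  0.35  1.29  0.   -2.07]
px 311 196 spoon x,y mm 21.08196697369307 -0.16535384325752805
```

>>> play_rows(
  plan=[
    {"dx": 2.8,"dy": -2.8,"dz": 1.2,"twist": 0,"gripper": 0},
    {"dx": 2.8,"dy": -2.8,"dz": 1,"twist": 0,"gripper": 0},
    {"dx": 2.8,"dy": -2.8,"dz": 0.8,"twist": 0,"gripper": 0},
    {"dx": 2.8,"dy": -2.8,"dz": 0.6,"twist": 0,"gripper": 0},
    {"dx": 0,"dy": 0,"dz": 0,"twist": 0,"gripper": 0},
  ],
)

```text
time_s: 20.4
eef_pos: [0.6684, 0.1813, 0.3102]
tool_rot: [-0.0, 0.924, -0.383, -0.0]
force: [-0.3, 4.5, -1.3]
grip_width: 0.0213
```

```bash
python3 chk.py pics/w11.png .02
```

```text
20.4 [0.6684 0.1813 0.3102] yaw 2.3562 [-0.3  4.5 -1.3] j [ 0.26  0.65  0.39  1.31  0.   -2.09]
px 307 215 spoon x,y mm 34.6696475646362 -2.6881477833853933
```

>>> play_rows(
  plan=[
    {"dx": -2,"dy": 2,"dz": 0,"twist": 0,"gripper": 0},
    {"dx": -3,"dy": 3,"dz": 0,"twist": 0,"gripper": 0},
    {"dx": -4,"dy": 4,"dz": 0,"twist": 0,"gripper": 0},
    {"dx": -4,"dy": 4,"dz": 0,"twist": 0,"gripper": 0},
    {"dx": -4,"dy": 4,"dz": 0,"twist": 0,"gripper": 0},
    {"dx": 0,"dy": 0,"dz": 0,"twist": 0,"gripper": 0},
  ],
)

```text
time_s: 21.2
eef_pos: [0.651, 0.1986, 0.3102]
tool_rot: [0.0, 0.924, -0.382, 0.0]
force: [0.7, -0.1, -1.9]
grip_width: 0.0211
```

```bash
python3 chk.py pics/w12.png .02; python3 - <<'E'
from h import *
c=get_calibration('wrist'); im=cv2.imread('pics/w12.png'); k=blob(im,(10,150,100),(30,255,255))[0]; print(cv2.fitEllipse(k)); u,v=cv2.fitEllipse(k)[0]; print(pt(c,u,v,.02))
cv2.imwrite('pics/c12.png',im[60:400,130:480])
E
```

```text
21.2 [0.651  0.1986 0.3102] yaw 2.3567 [ 0.7 -0.1 -1.9] j [ 0.3   0.63  0.34  1.29 -0.   -2.06]
px 307 182 spoon x,y mm 12.095826264323883 -2.480382643705502
((307.3717041015625, 181.70396423339844), (73.0335464477539, 73.11742401123047), 172.76513671875)
[0.6790729  0.17400783 0.02      ]
```

>>> play_rows(
  plan=[
    {"dx": -3,"dy": 3,"dz": 0,"twist": 0,"gripper": 0},
    {"dx": -4,"dy": 4,"dz": 0,"twist": 0,"gripper": 0},
    {"dx": -4,"dy": 4,"dz": 0,"twist": 0,"gripper": 0},
    {"dx": -4,"dy": 4,"dz": 0,"twist": 0,"gripper": 0},
    {"dx": -3,"dy": 3,"dz": 1,"twist": 0,"gripper": 0},
    {"dx": -1,"dy": 1,"dz": 3,"twist": 0,"gripper": 0},
    {"dx": 0,"dy": 0,"dz": 5,"twist": 0,"gripper": 0},
    {"dx": 0,"dy": 0,"dz": 10,"twist": 0,"gripper": 0},
  ],
)

```text
time_s: 22.25
eef_pos: [0.6323, 0.217, 0.3295]
tool_rot: [0.0, 0.924, -0.383, -0.0]
force: [0.7, 0.3, -1.8]
grip_width: 0.0214
```

```bash
python3 chk.py pics/w13.png .019; python3 - <<'E'
from h import *
c=get_calibration('wrist'); im=cv2.imread('pics/w13.png'); k=blob(im,(10,150,100),(30,255,255))[0]; e=cv2.fitEllipse(k);print(e); u,v=e[0]; print(pt(c,u,v,.019))
cv2.imwrite('pics/c13.png',im[0:400,80:560])
E
```

```text
22.25 [0.6323 0.217  0.3295] yaw 2.356 [ 0.7  0.3 -1.8] j [ 0.33  0.59  0.34  1.32 -0.   -2.03]
px 307 139 spoon x,y mm -13.440661972358477 -2.41465594185028
((307.49749755859375, 138.963134765625), (68.7205581665039, 70.2763442993164), 175.25160217285156)
[0.67895645 0.17499221 0.019     ]
```

View pics/c13.png

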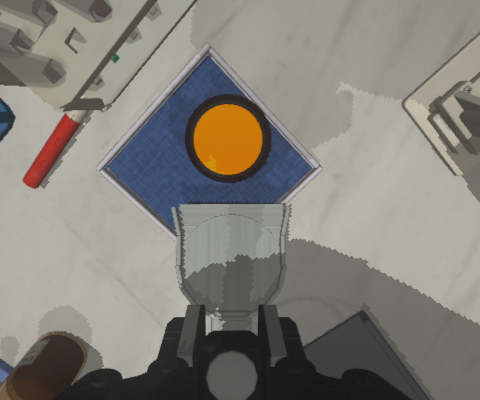

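>>> play_rows(
  plan=[
    {"dx": 0,"dy": 0,"dz": 15,"twist": 0,"gripper": 0},
    {"dx": -5,"dy": 0,"dz": 15,"twist": -0.16,"gripper": 0},
    {"dx": -12,"dy": 0,"dz": 0,"twist": -0.16,"gripper": 0},
    {"dx": -12,"dy": 0,"dz": 0,"twist": -0.16,"gripper": 0},
    {"dx": -12,"dy": 0,"dz": 0,"twist": -0.16,"gripper": 0},
    {"dx": -13,"dy": 0,"dz": 0,"twist": -0.16,"gripper": 0},
    {"dx": -13,"dy": 0,"dz": 0,"twist": -0.16,"gripper": 0},
    {"dx": -13,"dy": 0,"dz": 0,"twist": -0.16,"gripper": 0},
  ],
)

```text
time_s: 23.3
eef_pos: [0.552, 0.2171, 0.36]
tool_rot: [0.0, -0.577, 0.817, -0.0]
force: [0.5, 0.0, -0.8]
grip_width: 0.0213
```

>>> play_rows(
  plan=[
    {"dx": -16,"dy": -8,"dz": 0,"twist": -0.16,"gripper": 0},
    {"dx": -16,"dy": -10,"dz": 0,"twist": -0.16,"gripper": 0},
    {"dx": -16,"dy": -10,"dz": 0,"twist": -0.16,"gripper": 0},
    {"dx": -16,"dy": -10,"dz": 0,"twist": -0.16,"gripper": 0},
    {"dx": -16,"dy": -10,"dz": 0,"twist": -0.16,"gripper": 0},
    {"dx": -16,"dy": -10,"dz": 0,"twist": -0.16,"gripper": 0},
    {"dx": -16,"dy": -10,"dz": 0,"twist": -0.16,"gripper": 0},
    {"dx": -16,"dy": -10,"dz": 0,"twist": -0.16,"gripper": 0},
  ],
)

```text
time_s: 24.3
eef_pos: [0.424, 0.1389, 0.3601]
tool_rot: [0.0, 0.025, 1.0, 0.0]
force: [0.4, -0.1, -0.9]
grip_width: 0.0214
```

>>> play_rows(
  plan=[
    {"dx": 0,"dy": 0,"dz": -15,"twist": -0.02,"gripper": 0},
    {"dx": 0,"dy": 0,"dz": -15,"twist": 0,"gripper": 0},
    {"dx": 0,"dy": 0,"dz": -10,"twist": 0,"gripper": 0},
    {"dx": 0,"dy": 0,"dz": 0,"twist": 0,"gripper": 0},
  ],
)

```text
time_s: 24.8
eef_pos: [0.4243, 0.1392, 0.3191]
tool_rot: [-0.0, 0.032, 0.999, -0.0]
force: [-0.1, 0.6, 0.4]
grip_width: 0.021
```

```bash
python3 - <<'E'
from h import *
s=get_state(); print(s['time_s'],s['eef_pos'],s['tool_rot'],s['force'],s['joint_pos'])
t=read_camera('top'); cv2.imwrite('pics/t14.png',t); w=read_camera('wrist'); cv2.imwrite('pics/w14.png',w)
ct=get_calibration('top')
for n,lo,hi,z in(('amber',(10,150,100),(30,255,255),.019),('green',(60,120,60),(90,255,255),.016)):
    for k in blob(t,lo,hi)[:1]: e=cv2.fitEllipse(k); print(n,e,pt(ct,*e[0],z))
E
```

```text
24.8 [0.42427268 0.13915975 0.31910724] [-2.74837113e-04  3.18789669e-02  9.99491693e-01 -1.08122911e-04] [-0.1130644   0.6389879   0.37450184] [ 3.16944191e-01  1.39904246e-01 -3.42896006e-01  1.08858656e+00
 -1.53450598e-05  3.80712937e-01]
amber ((329.7480163574219, 216.01426696777344), (16.634862899780273, 17.533241271972656), 87.12043762207031) [0.67714835 0.17590462 0.019     ]
green ((307.133544921875, 318.6239013671875), (18.37767791748047, 18.52019691467285), 12.922292709350586) [0.40455342 0.26396564 0.016     ]
```

>>> play_rows(
  plan=[
    {"dx": 0,"dy": 0,"dz": -8,"twist": 0,"gripper": 0},
    {"dx": 0,"dy": 0,"dz": -6,"twist": 0,"gripper": 0},
    {"dx": 0,"dy": 0,"dz": -2,"twist": 0,"gripper": 0},
    {"dx": 0,"dy": 0,"dz": 0,"twist": 0,"gripper": 0},
  ],
)

```text
time_s: 25.4
eef_pos: [0.4243, 0.1392, 0.303]
tool_rot: [-0.0, 0.032, 0.999, -0.0]
force: [0.4, -0.5, -0.5]
grip_width: 0.0213
```

>>> play_rows(
  plan=[
    {"dx": 0,"dy": 0,"dz": -2,"twist": 0,"gripper": 0},
    {"dx": 0,"dy": 0,"dz": 0,"twist": 0,"gripper": 0},
  ],
)

```text
time_s: 25.65
eef_pos: [0.4243, 0.1392, 0.3011]
tool_rot: [0.0, 0.032, 0.999, 0.0]
force: [-1.0, -0.3, -1.0]
grip_width: 0.0213
```

>>> play_rows(
  plan=[
    {"dx": 0,"dy": 0,"dz": -2,"twist": 0,"gripper": 0},
    {"dx": 0,"dy": 0,"dz": 0,"twist": 0,"gripper": 0},
  ],
)

```text
time_s: 25.9
eef_pos: [0.4243, 0.1392, 0.299]
tool_rot: [-0.0, 0.032, 0.999, -0.0]
force: [-0.0, 0.3, -1.6]
grip_width: 0.0217
```

>>> play_rows(
  plan=[
    {"dx": 0,"dy": 0,"dz": -2,"twist": 0,"gripper": 0},
    {"dx": 0,"dy": 0,"dz": 0,"twist": 0,"gripper": 0},
  ],
)

```text
time_s: 26.15
eef_pos: [0.4247, 0.1392, 0.2978]
tool_rot: [0.001, 0.032, 0.999, 0.0]
force: [-0.9, -1.8, 11.4]
grip_width: 0.0214
```

>>> play_rows(
  plan=[
    {"dx": 1,"dy": 0,"dz": -2,"twist": 0,"gripper": 0},
    {"dx": 0,"dy": 0,"dz": 0,"twist": 0,"gripper": 0},
  ],
)

```text
time_s: 26.4
eef_pos: [0.4266, 0.1392, 0.2971]
tool_rot: [0.003, 0.032, 0.999, 0.0]
force: [2.0, -4.4, 25.7]
grip_width: 0.0213
```

>>> play_rows(
  plan=[
    {"dx": 4,"dy": -0.3,"dz": -0.5,"twist": 0,"gripper": 0},
    {"dx": 4,"dy": -0.3,"dz": -0.8,"twist": 0,"gripper": 0},
    {"dx": 4,"dy": -0.3,"dz": -1,"twist": 0,"gripper": 0},
    {"dx": 0,"dy": 0,"dz": 0,"twist": 0,"gripper": 0},
  ],
)

```text
time_s: 26.9
eef_pos: [0.4385, 0.1383, 0.2942]
tool_rot: [0.002, 0.032, 0.999, 0.0]
force: [0.9, -3.7, 18.4]
grip_width: 0.0212
```

>>> play_rows(
  plan=[
    {"dx": 4,"dy": -0.3,"dz": -1.5,"twist": 0,"gripper": 0},
    {"dx": 4,"dy": -0.3,"dz": -1.7,"twist": 0,"gripper": 0},
    {"dx": 4,"dy": -0.3,"dz": -1.8,"twist": 0,"gripper": 0},
    {"dx": 4,"dy": -0.3,"dz": -2,"twist": 0,"gripper": 0},
    {"dx": 0,"dy": 0,"dz": 0,"twist": 0,"gripper": 0},
  ],
)

```text
time_s: 27.52
eef_pos: [0.455, 0.1372, 0.2877]
tool_rot: [0.003, 0.032, 0.999, 0.0]
force: [4.5, -2.9, 22.8]
grip_width: 0.0214
```

>>> play_rows(
  plan=[
    {"dx": 4,"dy": -0.3,"dz": -2,"twist": 0,"gripper": 0},
    {"dx": 4,"dy": -0.3,"dz": -2.2,"twist": 0,"gripper": 0},
    {"dx": 4,"dy": -0.3,"dz": -2.3,"twist": 0,"gripper": 0},
    {"dx": 4,"dy": -0.3,"dz": -2.4,"twist": 0,"gripper": 0},
    {"dx": 0,"dy": 0,"dz": 0,"twist": 0,"gripper": 0},
  ],
)

```text
time_s: 28.15
eef_pos: [0.4714, 0.136, 0.2789]
tool_rot: [0.003, 0.032, 0.999, 0.0]
force: [7.0, -3.5, 21.2]
grip_width: 0.0211
```

>>> play_rows(
  plan=[
    {"dx": 3,"dy": -0.2,"dz": -2,"twist": 0,"gripper": 0},
    {"dx": 3,"dy": -0.2,"dz": -2,"twist": 0,"gripper": 0},
    {"dx": 2,"dy": -0.2,"dz": -2,"twist": 0,"gripper": 0},
    {"dx": 0,"dy": 0,"dz": 0,"twist": 0,"gripper": 0},
  ],
)

```text
time_s: 28.65
eef_pos: [0.4796, 0.1355, 0.2731]
tool_rot: [0.004, 0.032, 0.999, 0.0]
force: [10.2, -3.4, 19.6]
grip_width: 0.0213
```

>>> play_rows(
  plan=[
    {"dx": 0,"dy": 0,"dz": -1.5,"twist": 0,"gripper": 0},
    {"dx": 0,"dy": 0,"dz": 0,"twist": 0,"gripper": 0},
  ],
)

```text
time_s: 28.9
eef_pos: [0.4801, 0.1355, 0.2724]
tool_rot: [0.005, 0.032, 0.999, 0.001]
force: [12.3, -4.2, 27.8]
grip_width: 0.0213
```

>>> play_rows(
  plan=[
    {"dx": 2,"dy": -0.1,"dz": -0.5,"twist": 0,"gripper": 0},
    {"dx": 2,"dy": -0.1,"dz": -0.5,"twist": 0,"gripper": 0},
    {"dx": 0,"dy": 0,"dz": 0,"twist": 0,"gripper": 0},
  ],
)

```text
time_s: 29.28
eef_pos: [0.4833, 0.1352, 0.2704]
tool_rot: [0.003, 0.032, 0.999, 0.0]
force: [8.8, -3.1, 19.2]
grip_width: 0.0214
```

>>> play_rows(
  plan=[
    {"dx": 1,"dy": 0,"dz": -1,"twist": 0,"gripper": 0},
    {"dx": 0,"dy": 0,"dz": 0,"twist": 0,"gripper": 0},
  ],
)

```text
time_s: 29.52
eef_pos: [0.4843, 0.1352, 0.2695]
tool_rot: [0.003, 0.032, 0.999, 0.0]
force: [8.1, -3.1, 20.4]
grip_width: 0.0214
```

>>> play_rows(
  plan=[
    {"dx": 1.5,"dy": 0,"dz": -1,"twist": 0,"gripper": 0},
    {"dx": 0,"dy": 0,"dz": 0,"twist": 0,"gripper": 0},
  ],
)

```text
time_s: 29.78
eef_pos: [0.4858, 0.1352, 0.2685]
tool_rot: [0.003, 0.032, 0.999, 0.0]
force: [9.0, -4.2, 20.2]
grip_width: 0.021
```

>>> play_rows(
  plan=[
    {"dx": 1.5,"dy": 0,"dz": -1,"twist": 0,"gripper": 0},
    {"dx": 0,"dy": 0,"dz": 0,"twist": 0,"gripper": 0},
  ],
)

```text
time_s: 30.02
eef_pos: [0.4872, 0.1351, 0.2674]
tool_rot: [0.003, 0.032, 0.999, 0.0]
force: [8.3, -5.2, 18.5]
grip_width: 0.0212
```

>>> play_rows(
  plan=[
    {"dx": 1.5,"dy": 0,"dz": -1,"twist": 0,"gripper": 0},
    {"dx": 0,"dy": 0,"dz": 0,"twist": 0,"gripper": 0},
  ],
)

```text
time_s: 30.28
eef_pos: [0.4881, 0.135, 0.267]
tool_rot: [0.003, 0.032, 0.999, 0.0]
force: [-1.9, -5.2, 34.8]
grip_width: 0.021
```

```bash
python3 - <<'E'
from h import *
s=get_state(); c=get_calibration('wrist'); e=s['eef_pos']; g=e[2]-.155; a=-.064
print(e,s['force'])
im=read_camera('wrist'); cv2.imwrite('pics/w15.png',im); G=cv2.cvtColor(im,cv2.COLOR_BGR2GRAY).astype(int)
for ph in range(-2,9,2):
    p=np.radians(ph); x=-92*np.cos(p)+115*np.sin(p); z=-115*np.cos(p)-92*np.sin(p)
    print(ph,np.round(px(c,(e[0]+x*1e-3*np.cos(a),e[1]+x*1e-3*np.sin(a),g+z*1e-3)),1))
for u in(290,312,335): print(G[60:140:2,u].tolist())
im=cv2.imread('pics/w2.png'); G=cv2.cvtColor(im,cv2.COLOR_BGR2GRAY).astype(int)
print('level ref w2',G[60:140:2,275].tolist())
E
```

```text
[0.4881285  0.13503245 0.26696756] [-1.93495563 -5.18251259 34.7987395 ]
-2 [311.3  79.9]
0 [311.3  87.8]
2 [311.3  95.6]
4 [311.3 103.4]
6 [311.3 111. ]
8 [311.3 118.6]
[115, 116, 116, 115, 118, 117, 118, 117, 118, 118, 117, 117, 117, 119, 116, 116, 118, 117, 118, 117, 119, 117, 126, 127, 123, 124, 126, 128, 122, 124, 125, 109, 113, 113, 112, 113, 112, 113, 113, 112]
[116, 117, 116, 117, 117, 118, 116, 117, 116, 117, 116, 116, 117, 117, 118, 117, 117, 118, 118, 119, 118, 117, 128, 132, 128, 128, 129, 129, 126, 108, 114, 115, 115, 115, 114, 115, 116, 116, 115, 113]
[116, 116, 115, 113, 113, 113, 115, 114, 113, 115, 115, 116, 117, 118, 118, 120, 119, 118, 118, 118, 118, 116, 130, 133, 129, 130, 131, 132, 129, 129, 130, 129, 114, 123, 122, 121, 120, 120, 120, 118]
level ref w2 [76, 75, 76, 76, 77, 76, 75, 74, 76, 76, 76, 76, 75, 75, 77, 75, 75, 124, 131, 125, 127, 129, 129, 125, 124, 126, 126, 128, 127, 125, 117, 118, 118, 118, 118, 116, 117, 116, 116, 115]
```

>>> play_rows(
  plan=[
    {"dx": 0,"dy": 0,"dz": 1,"twist": 0,"gripper": 0},
    {"dx": 0,"dy": 0,"dz": 0.5,"twist": 0,"gripper": 0},
    {"dx": 0,"dy": 0,"dz": 0,"twist": 0,"gripper": 0.6},
    {"dx": 0,"dy": 0,"dz": 0,"twist": 0,"gripper": 0.6},
    {"dx": 0,"dy": 0,"dz": 0,"twist": 0,"gripper": 0.6},
    {"dx": 0,"dy": 0,"dz": 0,"twist": 0,"gripper": 0.6},
  ],
)

```text
time_s: 31.08
eef_pos: [0.4867, 0.1351, 0.2658]
tool_rot: [-0.0, 0.032, 0.999, -0.0]
force: [0.9, -0.5, 0.5]
grip_width: 0.0509
```

>>> play_rows(
  plan=[
    {"dx": 0,"dy": 0,"dz": 20,"twist": 0,"gripper": 0.6},
    {"dx": 0,"dy": 0,"dz": 30,"twist": 0,"gripper": 0.6},
    {"dx": 0,"dy": 0,"dz": 40,"twist": 0,"gripper": 0.6},
    {"dx": 0,"dy": 0,"dz": 47,"twist": 0,"gripper": 0.6},
    {"dx": 0,"dy": 0,"dz": 0,"twist": 0,"gripper": 0.6},
    {"dx": 0,"dy": 0,"dz": 0,"twist": 0,"gripper": 0.6},
  ],
)

```text
time_s: 31.82
eef_pos: [0.4867, 0.1351, 0.4024]
tool_rot: [-0.0, 0.032, 0.999, -0.0]
force: [-0.1, 0.9, -0.7]
grip_width: 0.0511
```

```bash
python3 - <<'E'
from h import *
s=get_state(); print(s['time_s'],s['eef_pos'],s['force'],s['grip_width'])
c=get_calibration('wrist'); im=read_camera('wrist'); cv2.imwrite('pics/w16.png',im); G=cv2.cvtColor(im,cv2.COLOR_BGR2GRAY)
# button (bright, inside black handle)
roi=G[180:330,240:390]; dk=(roi<60).astype(np.uint8)
k=max(cv2.findContours(dk,cv2.RETR_EXTERNAL,cv2.CHAIN_APPROX_NONE)[0],key=cv2.contourArea); print('handle bbox',cv2.boundingRect(k))
x,y,w,h=cv2.boundingRect(k); br=((roi>140).astype(np.uint8)*255)[y:y+h,x:x+w]
ks=max(cv2.findContours(br,cv2.RETR_EXTERNAL,cv2.CHAIN_APPROX_NONE)[0],key=cv2.contourArea); (u,v),r=cv2.minEnclosingCircle(ks); u+=240+x; v+=180+y; print('button',u,v,r,pt(c,u,v,.14).round(4))
for q in(285,310,335): print(q,G[80:130:1,q].tolist())
t=read_camera('top'); cv2.imwrite('pics/t16.png',t); ct=get_calibration('top')
for n,lo,hi,z in(('amber',(10,150,100),(30,255,255),.019),('green',(60,120,60),(90,255,255),.016)):
    e=cv2.fitEllipse(blob(t,lo,hi)[0]); print(n,pt(ct,*e[0],z).round(4))
E
```

```text
31.825 [0.48674622 0.13508532 0.40241032] [-0.1227726   0.88776774 -0.69801142] 0.05109738871625488
handle bbox (55, 40, 33, 56)
button 311.5 262.5 11.597513198852539 [0.4956 0.1345 0.14  ]
285 [102, 102, 101, 101, 101, 101, 104, 102, 102, 102, 101, 102, 104, 104, 102, 103, 103, 104, 104, 104, 104, 103, 104, 104, 102, 104, 104, 97, 108, 111, 108, 109, 109, 110, 109, 108, 108, 107, 107, 109, 109, 109, 109, 108, 108, 111, 100, 92, 100, 99]
310 [101, 101, 102, 102, 101, 103, 101, 100, 102, 101, 102, 102, 100, 102, 102, 102, 103, 101, 101, 102, 103, 103, 102, 103, 102, 104, 104, 99, 111, 114, 112, 111, 111, 112, 113, 111, 91, 102, 101, 102, 101, 102, 101, 102, 102, 101, 102, 102, 102, 100]
335 [100, 100, 100, 98, 100, 99, 99, 99, 100, 102, 101, 103, 103, 103, 103, 105, 103, 104, 103, 103, 103, 104, 103, 104, 105, 105, 104, 107, 115, 116, 113, 112, 114, 114, 115, 113, 109, 112, 115, 113, 114, 113, 113, 114, 113, 106, 104, 106, 106, 106]
amber [0.6754 0.1859 0.019 ]
green [0.4046 0.2641 0.016 ]
```

>>> play_rows(
  plan=[
    {"dx": -20,"dy": 40,"dz": 0,"twist": 0,"gripper": 0.6},
    {"dx": -30,"dy": 50,"dz": 0,"twist": 0,"gripper": 0.6},
    {"dx": -30,"dy": 50,"dz": 0,"twist": 0,"gripper": 0.6},
    {"dx": -30,"dy": 50,"dz": 0,"twist": 0,"gripper": 0.6},
    {"dx": -20,"dy": 50,"dz": 0,"twist": 0,"gripper": 0.6},
    {"dx": -10,"dy": 30,"dz": 0,"twist": 0,"gripper": 0.6},
    {"dx": 0,"dy": 0,"dz": 0,"twist": 0,"gripper": 0.6},
    {"dx": 0,"dy": 0,"dz": 0,"twist": 0,"gripper": 0.6},
  ],
)

```text
time_s: 32.92
eef_pos: [0.3469, 0.4046, 0.4022]
tool_rot: [-0.0, 0.032, 0.999, -0.001]
force: [-0.4, -0.3, 0.0]
grip_width: 0.0513
```

```bash
python3 - <<'E'
from h import *
s=get_state(); print(s['time_s'],s['eef_pos'],s['force'])
t=read_camera('top'); cv2.imwrite('pics/t17.png',t); ct=get_calibration('top')
sc=read_camera('scene'); cs=get_calibration('scene'); cv2.imwrite('pics/s17.png',sc)
for N,I,C in(('top',t,ct),('scene',sc,cs)):
  for n,lo,hi,z in(('amber',(10,150,100),(30,255,255),.019),('green',(60,120,60),(90,255,255),.016)):
    k=blob(I,lo,hi)
    if k and len(k[0])>5: e=cv2.fitEllipse(k[0]); print(N,n,cv2.contourArea(k[0]),np.round(e[0],1),np.round(e[1],1),pt(C,*e[0],z).round(4))
# bystander change, start vs now (outside arm)
d=cv2.absdiff(cv2.imread('pics/top0.png'),t).max(2)>45
for k in sorted(cv2.findContours(d.astype(np.uint8),cv2.RETR_EXTERNAL,cv2.CHAIN_APPROX_NONE)[0],key=cv2.contourArea)[::-1][:10]: print(cv2.contourArea(k),cv2.boundingRect(k))
# dark handle top view
G=cv2.cvtColor(t,cv2.COLOR_BGR2GRAY)[250:330,335:375]; m=(G<45).astype(np.uint8); k=max(cv2.findContours(m,cv2.RETR_EXTERNAL,cv2.CHAIN_APPROX_NONE)[0],key=cv2.contourArea); print('handle now',cv2.boundingRect(k))
G=cv2.cvtColor(cv2.imread('pics/top0.png'),cv2.COLOR_BGR2GRAY)[250:330,335:375]; m=(G<45).astype(np.uint8); k=max(cv2.findContours(m,cv2.RETR_EXTERNAL,cv2.CHAIN_APPROX_NONE)[0],key=cv2.contourArea); print('handle start',cv2.boundingRect(k))
# lip from w16 (taken at eef .4867,.1351,.4024)
print(s['joint_pos'])
E
```

```text
32.925 [0.34685613 0.40463956 0.40217166] [-0.37594136 -0.32715326  0.02381165]
top amber 226.5 [329.7 216. ] [16.6 17.5] [0.6772 0.176  0.019 ]
top green 254.5 [307.  318.7] [17.9 18.2] [0.4044 0.2643 0.016 ]
scene amber 53.0 [309.4 246.6] [ 5.4 13.2] [0.6772 0.1763 0.019 ]
scene green 75.0 [350.5 284.4] [ 7.3 13.5] [0.4059 0.2625 0.016 ]
28789.0 (110, 264, 408, 216)
348.5 (262, 306, 22, 23)
310.5 (320, 207, 20, 21)
82.0 (471, 432, 21, 14)
46.5 (438, 425, 32, 10)
46.0 (383, 432, 9, 8)
27.5 (279, 371, 15, 11)
24.0 (313, 427, 15, 14)
18.0 (370, 397, 15, 5)
17.5 (454, 423, 8, 6)
handle now (15, 25, 8, 6)
handle start (15, 24, 9, 7)
[ 8.62192198e-01  2.82884695e-01  5.01983801e-02  1.33959786e+00
 -2.01668397e-04  9.25918353e-01]
```

```bash
python3 - <<'E'
from h import *
from scipy.spatial.transform import Rotation as R
s=get_state(); c=get_calibration('wrist')
def T(p,q): M=np.eye(4); M[:3,:3]=R.from_quat([q[1],q[2],q[3],q[0]]).as_matrix(); M[:3,3]=p; return M
X=c['camera_from_world']@T(s['eef_pos'],s['tool_rot'])   # cam from tool
def cal(p,yaw): 
    h=yaw/2; q=[0,-np.sin(h),np.cos(h),0]; d=dict(c); d['camera_from_world']=X@np.linalg.inv(T(p,q)); return d
th=np.linspace(0,2*np.pi,200)
def pred(d,ctr,r,ax,ay):
    P=R.from_rotvec([ax,ay,0]).apply(np.c_[r*np.cos(th),r*np.sin(th),0*th])+ctr
    return cv2.fitEllipse(np.array([px(d,p) for p in P],np.float32))
d=cal([.6323,.217,.3295],2.356); im=cv2.imread('pics/w13.png'); e=cv2.fitEllipse(blob(im,(10,150,100),(30,255,255))[0]); print('meas',e,e[1][0]/e[1][1])
for ax in(0,.12,-.12):
    f=pred(d,np.array([.679,.175,.0185]),.0245,ax,0); print(ax,np.round(f[1],1),round(f[2]),f[1][0]/f[1][1])
# reference: amber in tray (known flat), w1
d1=cal([.4943,.1358,.4044],-.066); im=cv2.imread('pics/w1.png'); e=cv2.fitEllipse(blob(im,(10,150,100),(30,255,255))[0]); f=pred(d1,np.array([.418,.3568,.016]),.0245,0,0); print('ref meas',np.round(e[1],1),round(e[2]),'pred',np.round(f[1],1),round(f[2]))
# spoon upright: lip/button in w16
d2=cal([.48675,.13509,.40241],-.064); b=pt(d2,311.5,262.5,.14); l=pt(d2,310,107,0.0005); print('button-lip mm',np.linalg.norm((b-l)[:2])*1e3)
d1b=pt(d1,310,252,.14)-pt(d1,310,100.5,.0005); print('start button-lip',np.linalg.norm(d1b[:2])*1e3)
E
```

```text
meas ((307.49749755859375, 138.963134765625), (68.7205581665039, 70.2763442993164), 175.25160217285156) 0.9778618801486572
0 [71.7 73.9] 176 0.970984609963401
0.12 [71.5 74.1] 177 0.9657267881096928
-0.12 [71.2 73.4] 161 0.9705483985882797
ref meas [50.8 62.3] 39 pred [53.5 65.7] 38
button-lip mm 91.555016930586
start button-lip 90.70747897619393
```

>>> play_rows(
  plan=[
    {"dx": 14,"dy": -8,"dz": 0,"twist": 0.15,"gripper": 0.6},
    {"dx": 14,"dy": -8,"dz": 0,"twist": 0.15,"gripper": 0.6},
    {"dx": 14,"dy": -8,"dz": 0,"twist": 0.15,"gripper": 0.6},
    {"dx": 14,"dy": -8,"dz": 0,"twist": 0.15,"gripper": 0.6},
    {"dx": 14,"dy": -8,"dz": 0,"twist": 0.15,"gripper": 0.6},
    {"dx": 14,"dy": -8,"dz": 0,"twist": 0.15,"gripper": 0.6},
    {"dx": 14,"dy": -8,"dz": 0,"twist": 0.15,"gripper": 0.6},
    {"dx": 14,"dy": -8,"dz": 0,"twist": 0.15,"gripper": 0.6},
  ],
)

```text
time_s: 34.02
eef_pos: [0.4596, 0.3398, 0.403]
tool_rot: [0.0, -0.54, 0.842, -0.0]
force: [-0.5, -0.4, -0.4]
grip_width: 0.0512
```

>>> play_rows(
  plan=[
    {"dx": 14,"dy": -8,"dz": 0,"twist": 0.15,"gripper": 0.6},
    {"dx": 14,"dy": -8,"dz": 0,"twist": 0.15,"gripper": 0.6},
    {"dx": 14,"dy": -8,"dz": 0,"twist": 0.15,"gripper": 0.6},
    {"dx": 14,"dy": -8,"dz": 0,"twist": 0.15,"gripper": 0.6},
    {"dx": 14,"dy": -8,"dz": 0,"twist": 0.15,"gripper": 0.6},
    {"dx": 14,"dy": -8,"dz": 0,"twist": 0.15,"gripper": 0.6},
    {"dx": 0,"dy": 0,"dz": 0,"twist": 0,"gripper": 0.6},
    {"dx": 0,"dy": 0,"dz": 0,"twist": 0,"gripper": 0.6},
  ],
)

```text
time_s: 35.02
eef_pos: [0.5426, 0.2927, 0.403]
tool_rot: [0.0, 0.85, -0.527, -0.0]
force: [-0.7, 0.2, 0.8]
grip_width: 0.0513
```

```bash
python3 - <<'E'
from h import *
from scipy.spatial.transform import Rotation as R
s=get_state(); c=get_calibration('wrist'); im=read_camera('wrist'); cv2.imwrite('pics/w18.png',im); print(s['time_s'],s['eef_pos'])
e=cv2.fitEllipse(blob(im,(10,150,100),(30,255,255))[0]); p=pt(c,*e[0],.0185); print('meas',e,e[1][0]/e[1][1],p)
th=np.linspace(0,2*np.pi,200)
for ax in(0,.12,-.12):
  for ay in(0,):
    P=R.from_rotvec([ax,ay,0]).apply(np.c_[.0235*np.cos(th),.0235*np.sin(th),0*th])+p
    f=cv2.fitEllipse(np.array([px(c,q) for q in P],np.float32)); print(ax,np.round(f[1],1),round(f[2],1),round(f[1][0]/f[1][1],4))
# liner corners
k=[k for k in blob(im,(100,120,40),(128,255,255),4)]
for q in k: print(cv2.contourArea(q),cv2.boundingRect(q))
E
```

```text
35.025 [0.54262237 0.29274517 0.40295087]
meas ((223.62657165527344, 11.800405502319336), (29.71737289428711, 61.99728775024414), 91.7386245727539) 0.47933343493998387 [0.67251857 0.18585279 0.0185    ]
0 [59.4 68.1] 165.3 0.8718
0.12 [59.8 66.4] 162.0 0.9015
-0.12 [58.6 69.3] 164.7 0.845
7175.0 (0, 325, 87, 126)
6955.5 (144, 0, 161, 104)
4108.5 (0, 44, 50, 153)
335.5 (0, 272, 15, 64)
```

Filter is cut by the image's top edge; move closer and add the rest of the turn.

>>> play_rows(
  plan=[
    {"dx": 15,"dy": -10,"dz": 0,"twist": -0.1,"gripper": 0.6},
    {"dx": 15,"dy": -12,"dz": 0,"twist": -0.15,"gripper": 0.6},
    {"dx": 0,"dy": 0,"dz": 0,"twist": 0,"gripper": 0.6},
    {"dx": 0,"dy": 0,"dz": 0,"twist": 0,"gripper": 0.6},
  ],
)

```text
time_s: 35.58
eef_pos: [0.5723, 0.2715, 0.403]
tool_rot: [-0.0, 0.78, -0.626, -0.0]
force: [0.1, 1.0, -0.3]
grip_width: 0.0514
```

```bash
python3 - <<'E'
from h import *
from scipy.spatial.transform import Rotation as R
s=get_state(); c=get_calibration('wrist'); im=read_camera('wrist'); cv2.imwrite('pics/w19.png',im); print(s['time_s'],s['eef_pos'])
k=blob(im,(10,150,100),(30,255,255))[0]; print(cv2.boundingRect(k))
e=cv2.fitEllipse(k); p=pt(c,*e[0],.0185); print('meas',e,e[1][0]/e[1][1],p)
th=np.linspace(0,2*np.pi,200)
for ax,ay in((0,0),(.12,0),(-.12,0),(-.2,0),(0,.12),(0,-.12)):
    P=R.from_rotvec([ax,ay,0]).apply(np.c_[.0225*np.cos(th),.0225*np.sin(th),0*th])+p
    f=cv2.fitEllipse(np.array([px(c,q) for q in P],np.float32)); print(ax,ay,np.round(f[1],1),round(f[2],1),round(f[1][0]/f[1][1],4))
E
```

```text
35.575 [0.57227553 0.27150709 0.40297994]
(181, 31, 59, 63)
meas ((210.0990753173828, 61.939510345458984), (56.47508239746094, 63.56755065917969), 158.7952423095703) 0.8884262774297323 [0.67797789 0.17460185 0.0185    ]
0 0 [54.5 61.1] 158.3 0.891
0.12 0 [55.  59.8] 158.9 0.92
-0.12 0 [53.7 61.9] 155.2 0.868
-0.2 0 [53.  62.1] 152.2 0.8545
0 0.12 [53.  60.5] 166.1 0.8759
0 -0.12 [55.2 61.7] 152.7 0.8939
```

```bash
python3 -c "
from cell import *
print(finish_job())"
```

```text
the job is handed in; nothing more can be done
None
```

The amber filter is lying on the blue liner and the spoon is standing upright on bare table near where it started. I handed the job in at about 36 s; no verdict is reported.

**How it was done:** I took the spoon by its handle, slid it under the amber filter against the near fence, and lifted the filter in the pocket (spoon x about -12 mm, y about +2 mm). The moves allow no tilt, so I tipped the spoon by letting its handle pivot between the pads. I pressed the lip against the near fence for a few degrees first, then against the inside of the blue-lined tray's wall to about 30°. Once the filter had slid onto the liner, I drew the spoon back from under it. To finish, I pressed the lip down on the table to level the spoon, then let go and backed off.

**Last checks:**
- **Amber filter:** it lies at about (0.677, 0.176), consistent across three cameras to about 2 mm. It touches the tray's right wall, roughly 23 mm from the middle against a limit of 30 mm. Its outline in the wrist view fits a flat filter (axis ratio 0.888, predicted 0.891).
- **Green filter:** unmoved within about 1 mm.
- **Spoon:** button-to-lip distance measured 91.6 mm, against 90.7 mm at the start, so it stands upright.
- **Bystanders:** a before/after picture from the top camera showed changes only at the amber filter's old and new places and in the area the arm covers or shades. Bystanders inside that area were not checked separately.

**Checks that failed or disagreed:**
- One amber reading was 10 mm off because the arm hid part of the filter; repeating it with the arm clear gave the position above.
- A first flatness picture cut the filter off at the image edge and had to be retaken.
- While levelling the spoon, the grip slipped about 3 mm down the handle, with no visible effect on the result.

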